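# Load the bench tumbler and start it

### The arm

A 6-joint arm with a two-finger parallel gripper is mounted at the origin on the work surface. World frame = base frame: x ahead of the robot, y to its left, z up, the work surface at z = 0. Lengths are in m, angles in degrees, forces in N, time in s.
With the tool pointing down it reaches from about 0.4 to 0.825 m from the base axis. Payload 7 kg.
Tool frame: the origin (TCP) lies between the finger pads, 19 mm behind the fingertips; this is the grasp point; z points along the fingers, y is the line along which they close (so a half turn about z gives the same grasp; the last joint's range is limited). The gripper opens to 88 mm and grips with 3 to 60 N. Pads are 19 mm wide; open, the fingers measure 130 mm over their backs; the gripper's body (78 mm by 193 mm) begins 47 mm behind the grasp point.
Start: joints at [-60.785, 20.546, 0.682, 0, -70.136, -16.507], TCP at [0.148, -0.658, 0.245] pointing down, gripper open.
Joint ranges: [-176.03, 176.03], [-82.01, 121.73], [-58.28, 71.71], [-173.87, 95.51], [-174.79, -0.11], [-173.66, 173.66]. Speed limits (degrees/s): [136.94, 136.94, 172.46, 180, 180, 180].

### API

Orientations are given as [roll, pitch, yaw] about the fixed x, y, z axes, in that order (R = Rz(yaw) Ry(pitch) Rx(roll)).
In Python, from plant import ctrl gives the robot as it stands. The module is installed in compiled form; this text tells all that it offers.
- The arm moves only by the shell command python3 -m creep 'ROWS'. ROWS is JSON, a list of rows, each an object with "grip": the closure, from 0 (fully open) to 1 (shut); "delta_pos": the shift along the tool's x, y, z scaled (see below), a list of three; "rotation": the turn, a rotation vector about the tool's x, y, z scaled (see below), a list of three. A call has 1 to 5 rows; each row is the pose to reach, as a shift and turn from the pose commanded when the call began, along the tool's axes at that moment; what a row does not reach only later rows make up. The controller multiplies each number of a shift by 10 cm and each number of a turn by pi/2 rad. A row lasts 1/10 s, in which the tool goes at most 50 mm and 8.59 degrees, less where a joint would pass 70% of its speed; a pose out of reach is approached as far as the arm can. A call with a number of a shift or a turn outside -1 to 1 is refused whole. A call with a gripper value outside its range is refused whole. The fingers move at their own pace and stop on an object; the grip force is fixed at half the most. Time passes only in rows, so rows that repeat a pose let the fingers close. It gives the time, the measured TCP pose, the force, the opening and the grip force at its end, in the units of the state.
- ctrl.get_obs(): the state, without advancing time (a new reading comes with each control period).
- ctrl.snapshot(name): name is "side" or "top"; returns a dict with "color" (480x640x3 uint8, red, green, blue), "intrinsics" (3x3 intrinsics, pixels), "R" (3x3) and "t" (3): a world point X has camera coordinates R X + t. Camera axes: x right, y down, z forward; pixel columns grow to the right and rows downward; lengths in m; the calibration is good to about 2 mm. A picture is of the moment at which its call begins. There is no depth.
- ctrl.close_job(): hands the job in; it is judged then, once.
The state is a dict: "clock": time; "joint_pos": joint angles; "qvel": joint speeds; "tau": joint torques, N m; "tool_pos": TCP position; "orientation": TCP orientation; "force": force on the tool from outside, world axes, zero at the start; "moment": the same for the moment, N m; "opening": finger opening in m; "gripper_force": force on a finger pad.
Only numpy, scipy, OpenCV 4.12 (cv2) and the standard library are available. Lean on these libraries where they do the work, as an engineer would, in place of code of your own. Each camera call takes 0.05 s, during which the arm holds its last target. There are 200 camera calls.

### The job

Load the polishing tumbler: stand the brass fitting in the middle of its bowl, wide flange down, then use the scoop to move every white ceramic ball from the steel tray into the tumbler's bowl (never take balls out of the tray with the fingers; one that spills on the bench may be picked up by hand). When all the balls are in with the fitting, put the lid on the bowl, fully down and level, and only then push the tumbler's switch lever over, away from the lever's starting side and towards the bowl, as far as it goes. Leave the scoop lying flat on its bottom in the emptied tray, and do not knock the ring of tape aside.

Things in the scene. Friction and masses are not known exactly. Their poses are not given: they have to be found in the camera images.
- tray: fixed open steel tray with the balls, outside 300 (x) x 150 (y) x 45 mm high, walls and floor 5 mm. Its far end (+x) is a 55 degree slope, from the floor at x = 120 to z = 40 mm at the end wall (x = 145), against which balls can be scooped. Origin: centre of its underside, on the bench; x along its length, away from the robot; z up. Balls start between x = -5 and 85 mm; the near end is free.
- scoop: loose aluminium scoop, 0.15 kg: flat pan 80 (x) x 78 (y) mm, floor 2 mm thick, side walls 2 mm thick and 28 mm high, back wall at its -x end 34 mm high, open at the front (+x) and top. Upright wooden grip of 14 (x) x 22 (y) mm at the back, centred at x = -47 mm, from the bench up to 112 mm (it reaches back to x = -54 mm). Origin: underside, centre of the pan; x forward out of the open front; z up.
- scoop_grip (a point): point in the middle of the scoop's upright grip at x = -47, z = 90 mm in the scoop's frame; good place for the TCP, taken from above
- scoop_lip (a point): middle of the scoop's front edge, underside (x = 40, z = 0 mm in the scoop's frame)
- tumbler: fixed bench tumbler: grey plinth 285 x 150 x 20 mm (x from -190 to 95 mm), motor housing, and on it a green round open bowl, outer diameter 158 mm and inner 150 mm at the rim (145 mm lower down), rim at z = 130 mm, inner floor at z = 55 mm. Origin: on the bowl's axis at bench level; z up; the switch stands in front of the bowl at x = -150 mm.
- bowl_mouth (a point): centre of the bowl's mouth, at rim height (130 mm above the bench)
- lid: loose round lid, 0.22 kg, lying plug down: plug 136 mm across and 14 mm deep with tapered edge that enters the bowl, then a flange 172 mm across and 6 mm thick that rests on the rim, then a black knob 32 mm across from z = 20 to 56 mm. Origin: centre of the plug's underside; z up. When on, the origin lies 14 mm below the bowl's mouth (116 mm above the bench).
- fitting: loose brass pipe fitting, 0.12 kg, standing on its flange: round flange 36 mm across and 14 mm high, above it a round stem 24 mm across, 34 mm high in all. Origin: centre of the flange's underside; z up along the stem.
- switch (a joint): angle of the tumbler's switch lever (rad): 0 = off, leaning along the tumbler's -x; 1.0 = on, leaning towards the bowl (+x). Stays where it is left. Its pivot lies along the tumbler's y axis, at tumbler x = -150, z = 42 mm
- switch_tip (a point): centre of the 26 mm black ball at the end of the 80 mm lever; about 112 mm above the bench when off or on, 122 mm in the middle
- ball0: a white ceramic ball, 22 mm across, 18 g; origin at its centre; there may be 6 to 12 of them (None when absent)
- ball1: a white ceramic ball, 22 mm across, 18 g; origin at its centre; there may be 6 to 12 of them (None when absent)
- ball2: a white ceramic ball, 22 mm across, 18 g; origin at its centre; there may be 6 to 12 of them (None when absent)
- ball3: a white ceramic ball, 22 mm across, 18 g; origin at its centre; there may be 6 to 12 of them (None when absent)
- ball4: a white ceramic ball, 22 mm across, 18 g; origin at its centre; there may be 6 to 12 of them (None when absent)
- ball5: a white ceramic ball, 22 mm across, 18 g; origin at its centre; there may be 6 to 12 of them (None when absent)
- ball6: a white ceramic ball, 22 mm across, 18 g; origin at its centre; there may be 6 to 12 of them (None when absent)
- ball7: a white ceramic ball, 22 mm across, 18 g; origin at its centre; there may be 6 to 12 of them (None when absent)
- ball8: a white ceramic ball, 22 mm across, 18 g; origin at its centre; there may be 6 to 12 of them (None when absent)
- ball9: a white ceramic ball, 22 mm across, 18 g; origin at its centre; there may be 6 to 12 of them (None when absent)
- ball10: a white ceramic ball, 22 mm across, 18 g; origin at its centre; there may be 6 to 12 of them (None when absent)
- ball11: a white ceramic ball, 22 mm across, 18 g; origin at its centre; there may be 6 to 12 of them (None when absent)
- tape: bystander: a black ring of tape, 70 mm across and 20 mm high, lying on the bench; leave it alone

How it is judged (in metres and radians):
On the way, in this order (a step that is already met when the one before it is completed fails the run):
1. the fitting stands on its flange in the middle of the bowl, let go (horizontal distance between fitting and bowl_mouth below 0.03 m and z of fitting in the frame of tumbler between 0.045 and 0.062 m and angle between fitting's own z axis and vertical below 0.15 rad and contact force between the fingers and fitting below 0.1 N), for 0.3 s.
2. balls are carried in the scoop, clear above the tray (((height (world z) of ball0 above 0.06 m and x of ball0 in the frame of scoop between -0.04 and 0.042 m and y of ball0 in the frame of scoop between -0.038 and 0.038 m and z of ball0 in the frame of scoop between 0.005 and 0.05 m) or (height (world z) of ball1 above 0.06 m and x of ball1 in the frame of scoop between -0.04 and 0.042 m and y of ball1 in the frame of scoop between -0.038 and 0.038 m and z of ball1 in the frame of scoop between 0.005 and 0.05 m) or (height (world z) of ball2 above 0.06 m and x of ball2 in the frame of scoop between -0.04 and 0.042 m and y of ball2 in the frame of scoop between -0.038 and 0.038 m and z of ball2 in the frame of scoop between 0.005 and 0.05 m) or (height (world z) of ball3 above 0.06 m and x of ball3 in the frame of scoop between -0.04 and 0.042 m and y of ball3 in the frame of scoop between -0.038 and 0.038 m and z of ball3 in the frame of scoop between 0.005 and 0.05 m) or (height (world z) of ball4 above 0.06 m and x of ball4 in the frame of scoop between -0.04 and 0.042 m and y of ball4 in the frame of scoop between -0.038 and 0.038 m and z of ball4 in the frame of scoop between 0.005 and 0.05 m) or (height (world z) of ball5 above 0.06 m and x of ball5 in the frame of scoop between -0.04 and 0.042 m and y of ball5 in the frame of scoop between -0.038 and 0.038 m and z of ball5 in the frame of scoop between 0.005 and 0.05 m) or (height (world z) of ball6 above 0.06 m and x of ball6 in the frame of scoop between -0.04 and 0.042 m and y of ball6 in the frame of scoop between -0.038 and 0.038 m and z of ball6 in the frame of scoop between 0.005 and 0.05 m) or (height (world z) of ball7 above 0.06 m and x of ball7 in the frame of scoop between -0.04 and 0.042 m and y of ball7 in the frame of scoop between -0.038 and 0.038 m and z of ball7 in the frame of scoop between 0.005 and 0.05 m) or (height (world z) of ball8 above 0.06 m and x of ball8 in the frame of scoop between -0.04 and 0.042 m and y of ball8 in the frame of scoop between -0.038 and 0.038 m and z of ball8 in the frame of scoop between 0.005 and 0.05 m) or (height (world z) of ball9 above 0.06 m and x of ball9 in the frame of scoop between -0.04 and 0.042 m and y of ball9 in the frame of scoop between -0.038 and 0.038 m and z of ball9 in the frame of scoop between 0.005 and 0.05 m) or (height (world z) of ball10 above 0.06 m and x of ball10 in the frame of scoop between -0.04 and 0.042 m and y of ball10 in the frame of scoop between -0.038 and 0.038 m and z of ball10 in the frame of scoop between 0.005 and 0.05 m) or (height (world z) of ball11 above 0.06 m and x of ball11 in the frame of scoop between -0.04 and 0.042 m and y of ball11 in the frame of scoop between -0.038 and 0.038 m and z of ball11 in the frame of scoop between 0.005 and 0.05 m))), for 0.2 s.
3. all the balls are in the bowl (horizontal distance between each of ball0, ball1, ball2, ball3, ball4, ball5, ball6, ball7, ball8, ball9, ball10, ball11 and bowl_mouth below 0.076 m and z of ball0 in the frame of tumbler between 0.05 and 0.125 m and z of ball1 in the frame of tumbler between 0.05 and 0.125 m and z of ball2 in the frame of tumbler between 0.05 and 0.125 m and z of ball3 in the frame of tumbler between 0.05 and 0.125 m and z of ball4 in the frame of tumbler between 0.05 and 0.125 m and z of ball5 in the frame of tumbler between 0.05 and 0.125 m and z of ball6 in the frame of tumbler between 0.05 and 0.125 m and z of ball7 in the frame of tumbler between 0.05 and 0.125 m and z of ball8 in the frame of tumbler between 0.05 and 0.125 m and z of ball9 in the frame of tumbler between 0.05 and 0.125 m and z of ball10 in the frame of tumbler between 0.05 and 0.125 m and z of ball11 in the frame of tumbler between 0.05 and 0.125 m), for 0.3 s.
4. the lid is fully on the bowl while the switch is still off (horizontal distance between lid and bowl_mouth below 0.012 m and z of lid in the frame of tumbler between 0.11 and 0.121 m and angle between lid's own z axis and vertical below 0.06 rad and value of joint switch below 0.3 rad), for 0.3 s.
5. the switch is pushed fully over (value of joint switch above 0.85 rad), for 0.2 s.
At the end, for the whole second after the job is handed in: the fitting (any way up by now) and every ball lie in the bowl; the lid is on, centred within 12 mm, down within 5 mm, level within 0.06 rad; the switch is over 0.85 rad; the scoop lies at rest in the tray on its bottom (origin under 15 mm above the tray's underside, tilt under 0.1 rad) (all of step 3 and horizontal distance between fitting and bowl_mouth below 0.076 m and z of fitting in the frame of tumbler between 0.045 and 0.12 m and horizontal distance between lid and bowl_mouth below 0.012 m and z of lid in the frame of tumbler between 0.11 and 0.121 m and angle between lid's own z axis and vertical below 0.06 rad and x of scoop in the frame of tray between -0.145 and 0.145 m and y of scoop in the frame of tray between -0.075 and 0.075 m and z of scoop in the frame of tray below 0.015 m and angle between scoop's own z axis and vertical below 0.1 rad and value of joint switch above 0.85 rad and linear speed of each of lid, scoop below 0.02 m/s); the robot touches nothing.
It fails at once if the fingers touch a ball that is in the tray ((contact force between the fingers and ball0 above 0.3 N and x of ball0 in the frame of tray between -0.147 and 0.147 m and y of ball0 in the frame of tray between -0.073 and 0.073 m and z of ball0 in the frame of tray below 0.045 m) or (contact force between the fingers and ball1 above 0.3 N and x of ball1 in the frame of tray between -0.147 and 0.147 m and y of ball1 in the frame of tray between -0.073 and 0.073 m and z of ball1 in the frame of tray below 0.045 m) or (contact force between the fingers and ball2 above 0.3 N and x of ball2 in the frame of tray between -0.147 and 0.147 m and y of ball2 in the frame of tray between -0.073 and 0.073 m and z of ball2 in the frame of tray below 0.045 m) or (contact force between the fingers and ball3 above 0.3 N and x of ball3 in the frame of tray between -0.147 and 0.147 m and y of ball3 in the frame of tray between -0.073 and 0.073 m and z of ball3 in the frame of tray below 0.045 m) or (contact force between the fingers and ball4 above 0.3 N and x of ball4 in the frame of tray between -0.147 and 0.147 m and y of ball4 in the frame of tray between -0.073 and 0.073 m and z of ball4 in the frame of tray below 0.045 m) or (contact force between the fingers and ball5 above 0.3 N and x of ball5 in the frame of tray between -0.147 and 0.147 m and y of ball5 in the frame of tray between -0.073 and 0.073 m and z of ball5 in the frame of tray below 0.045 m) or (contact force between the fingers and ball6 above 0.3 N and x of ball6 in the frame of tray between -0.147 and 0.147 m and y of ball6 in the frame of tray between -0.073 and 0.073 m and z of ball6 in the frame of tray below 0.045 m) or (contact force between the fingers and ball7 above 0.3 N and x of ball7 in the frame of tray between -0.147 and 0.147 m and y of ball7 in the frame of tray between -0.073 and 0.073 m and z of ball7 in the frame of tray below 0.045 m) or (contact force between the fingers and ball8 above 0.3 N and x of ball8 in the frame of tray between -0.147 and 0.147 m and y of ball8 in the frame of tray between -0.073 and 0.073 m and z of ball8 in the frame of tray below 0.045 m) or (contact force between the fingers and ball9 above 0.3 N and x of ball9 in the frame of tray between -0.147 and 0.147 m and y of ball9 in the frame of tray between -0.073 and 0.073 m and z of ball9 in the frame of tray below 0.045 m) or (contact force between the fingers and ball10 above 0.3 N and x of ball10 in the frame of tray between -0.147 and 0.147 m and y of ball10 in the frame of tray between -0.073 and 0.073 m and z of ball10 in the frame of tray below 0.045 m) or (contact force between the fingers and ball11 above 0.3 N and x of ball11 in the frame of tray between -0.147 and 0.147 m and y of ball11 in the frame of tray between -0.073 and 0.073 m and z of ball11 in the frame of tray below 0.045 m)).
It fails at once if the ring of tape is knocked more than 40 mm away (distance of tape from where it was at the start of the episode above 0.04 m).
Of ball0, ball1, ball2, ball3, ball5, ball6, ball8, ball9, ball10, ball11 only 4 to 10 are there at a start; the rules pass over those that are not, and their reading is None.
At some moment in a run one of lid may be knocked a few centimetres aside while the robot is not near it.
It also fails if it takes over 210 s, if anything falls off the work surface, if the arm or the gripper's body presses on something with over 40 N, if the wrist force passes 120 N, or if a joint passes its speed limit or range.

## Working session

There is one attempt and no reset: what is moved stays moved. The work goes in short steps, Python scripts to look and compute and a shell command to move; the robot and the scene stay as the last step left them, time stands still between calls to the robot, and variables do not carry over. Pictures are saved under pics/ and viewed, at most 14 in all, crops included, and the job is handed in when it is done.

```bash
mkdir -p pics
python3 - <<'E'
from plant import ctrl
import cv2
for n in("top","side"):
    s=ctrl.snapshot(n);cv2.imwrite(f"pics/{n}0.png",s["color"][:,:,::-1]);print(n,s["intrinsics"],s["R"],s["t"])
print(ctrl.get_obs())
E
```

```text
top [[465.34430121   0.         320.51349772]
 [  0.         465.34430121 239.95061589]
 [  0.           0.           1.        ]] [[ 0.00633828 -0.99993889  0.00905769]
 [-0.99631422 -0.00708965 -0.08548521]
 [ 0.0855442  -0.00848248 -0.99629827]] [-0.00468025  0.53076763  1.2664375 ]
side [[446.9934439    0.         319.21550514]
 [  0.         446.9934439  246.77298391]
 [  0.           0.           1.        ]] [[ 0.99841204 -0.05519184 -0.01128076]
 [-0.04838249 -0.73756595 -0.67353961]
 [ 0.02885359  0.67301585 -0.73906504]] [-0.54139863  0.0997496   1.1936586 ]
{'clock': 0.1, 'joint_pos': array([-6.07855996e+01,  2.05885101e+01,  6.42710136e-01, -1.61344201e-02,
       -7.01352476e+01, -1.65074112e+01]), 'qvel': array([-0.00535464, -0.07100211,  0.13452355,  0.09202569,  0.05278179,
       -0.04799954]), 'tau': array([-1.52602523e-03, -5.84161627e+01,  2.93753922e+01,  7.01563016e+00,
        1.02089092e-02, -5.86964052e-05]), 'tool_pos': array([ 0.14837926, -0.658111  ,  0.24453609]), 'orientation': array([ 1.79917983e+02, -8.48751521e-03, -1.67298498e+02]), 'force': array([-0.32600118,  0.29093998, -0.8911639 ]), 'moment': array([-0.01529064, -0.0166811 , -0.03633425]), 'gripper_force': 0.0, 'opening': 0.08776843238092351}
```

View pics/top0.png

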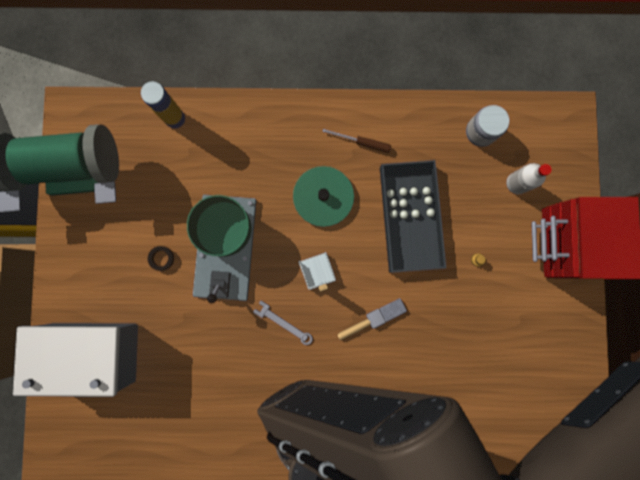

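View pics/side0.png

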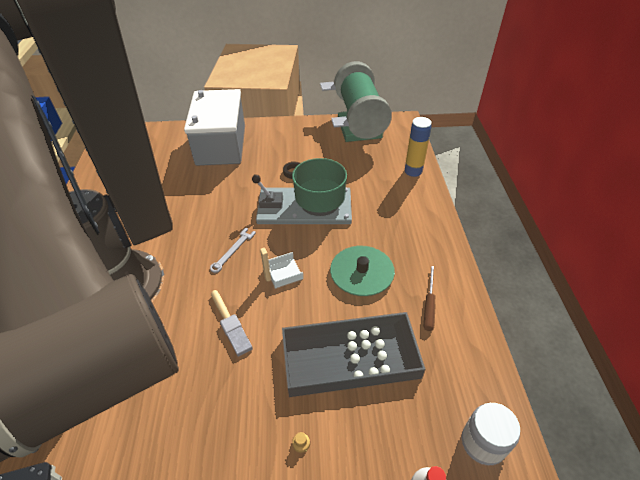

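The top view shows fitting (479,260), scoop (318,272), lid (324,196), tray (413,217), bowl (220,226), lever ball (213,297) and tape (161,259). I'll zoom in to measure.

```bash
cat > h.py <<'E'
import numpy as np, cv2
from scipy.spatial.transform import Rotation as Ro
from plant import ctrl
def snap(n,f=None):
    s=ctrl.snapshot(n)
    if f: cv2.imwrite(f"pics/{f}.png",s["color"][:,:,::-1])
    return s
def proj(s,X):
    c=np.atleast_2d(X)@s["R"].T+s["t"]; p=c@s["intrinsics"].T; return p[:,:2]/p[:,2:]
def unproj(s,uv,z):
    uv=np.atleast_2d(uv); d=np.c_[uv,np.ones(len(uv))]@np.linalg.inv(s["intrinsics"]).T@s["R"]; C=-s["R"].T@s["t"]
    return C+d*((z-C[2])/d[:,2])[:,None]
def crop(s,f,x0,y0,x1,y1,k): cv2.imwrite(f"pics/{f}.png",cv2.resize(s["color"][y0:y1,x0:x1,::-1],None,fx=k,fy=k,interpolation=cv2.INTER_CUBIC))
def move(pos,rpy):
    "shift/turn needed from the current measured pose, in call units"
    o=ctrl.get_obs(); R=Ro.from_euler('xyz',o["orientation"],degrees=True); T=Ro.from_euler('xyz',rpy,degrees=True)
    print("dpos",np.round(R.inv().apply(np.array(pos)-o["tool_pos"])/.1,3),"rot",np.round((R.inv()*T).as_rotvec()/(np.pi/2),3))
E
python3 - <<'E'
from h import *
s=snap("top");crop(s,"t1",180,150,500,310,2.5)
s=snap("side");crop(s,"s1",200,150,440,400,2.4)
E
```

```text
(no output)
```

View pics/t1.png

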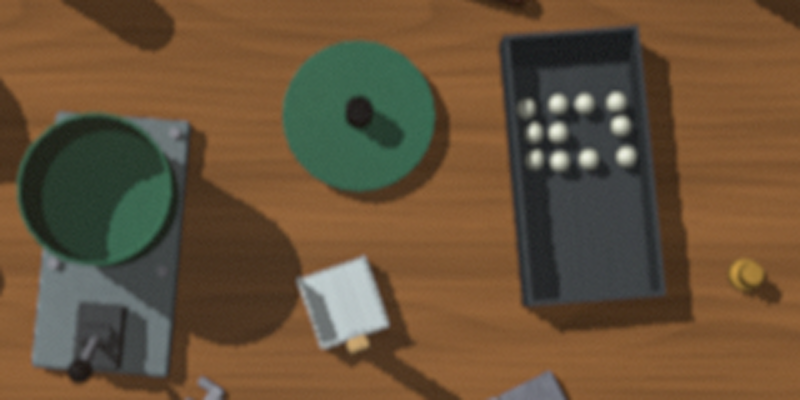

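View pics/s1.png

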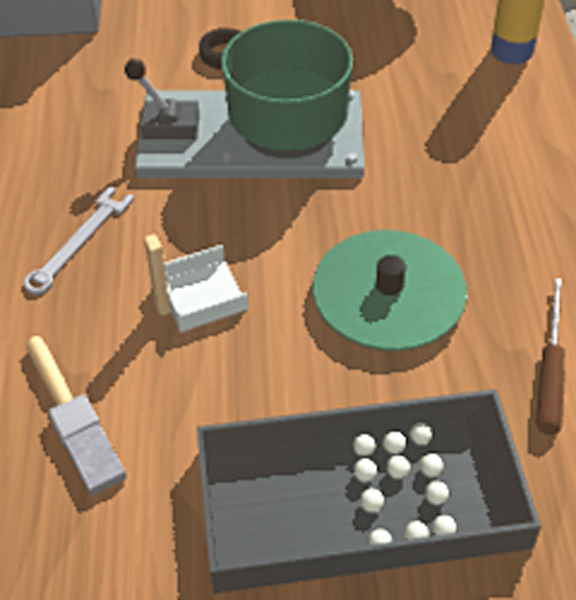

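```bash
cat > m.py <<'E'
from h import *
from scipy.optimize import least_squares
t=snap("top");s=snap("side")
T=lambda P:(np.array(P,float)+.5)/2.5-.5+[180,150]
S=lambda P:(np.array(P,float)+.5)/2.4-.5+[200,150]
def fit(obsT,PT,obsS,PS,x0,z0=0):
    def r(p):
        R=Ro.from_euler('z',p[2]).as_matrix()
        e=[]
        for c,o,P in((t,obsT,PT),(s,obsS,PS)):
            if len(P): e.append((proj(c,np.array(P)/1000@R.T+[p[0],p[1],z0])-o).ravel())
        return np.concatenate(e)
    q=least_squares(r,x0,loss='soft_l1'); print(np.round(q.x[:2],4),np.degrees(q.x[2]).round(2),"resid",np.round(np.abs(q.fun),1)); return q.x
print("tray");fit(T([[501,38],[636,28],[664,296],[526,306]]),[[150,75,45],[150,-75,45],[-150,-75,45],[-150,75,45]],
 S([[200,430],[495,393],[537,526],[214,576]]),[[-150,75,45],[150,75,45],[150,-75,45],[-150,-75,45]],[.6,-.2,0])
print("bowl mouth",unproj(t,T([97,190]),.13),unproj(s,S([288,73]),.13))
print("tumbler");fit(T([[97,190],[35,364],[167,376],[80,371],[188,122]]),[[0,0,130],[-190,75,20],[-190,-75,20],[-150-43,0,110],[95,-75,20]],
 S([[288,73],[138,168],[363,167],[135,69]]),[[0,0,130],[-190,-75,20],[95,-75,20],[-150-43,0,110]],[.6,.2,0])
print("lid",unproj(t,T([359,116]),.02),unproj(s,S([390,288]),.02),"knob",unproj(t,T([359,108]),.056),unproj(s,S([391,262]),.056))
print("scoop");fit(T([[357,341],[297,281],[365,257],[388,325],[323,349]]),[[-47,0,112],[40,39,28],[40,-39,28],[-40,-39,31],[-40,39,31]],
 S([[154,241],[235,270],[245,304],[184,328],[166,317]]),[[-47,0,112],[40,39,28],[40,-39,5],[-40,-39,0],[-47,-8,0]],[.5,0,.35])
print("fitting",unproj(t,T([[750,273],[745,276]]),.034))
fs=np.array([301,438]);print(unproj(s,fs,.034))
b=np.array([(527,108),(557,104),(583,102),(616,102),(534,132),(557,132),(620,125),(536,158),(559,160),(588,158),(626,155)])
print("balls\n",np.round(unproj(t,T(b),.016)[:,:2],3))
E
python3 m.py
```

```text
tray
[ 0.5982 -0.2538] 5.13 resid [0.5 1.  0.3 1.3 0.6 0.4 0.9 0.2 2.3 0.7 0.3 1.6 1.1 0.1 2.  1. ]
bowl mouth [[0.55607252 0.25922078 0.13      ]] [[0.55825454 0.23733454 0.13      ]]
tumbler
[0.56   0.2614] -4.25 resid [0.8 1.5 1.7 0.1 0.  0.3 0.1 2.  1.2 1.1 0.1 5.4 1.6 0.3 1.  1.2 2.  1.5]
lid [[ 0.6542699  -0.00815238  0.02      ]] [[ 0.65679604 -0.00901374  0.02      ]] knob [[ 0.65654681 -0.0075982   0.056     ]] [[ 0.6565843  -0.00191271  0.056     ]]
scoop
[0.4474 0.0088] 19.88 resid [ 0.4  0.6  0.   1.   0.5  0.9  0.1  0.6  0.8  0.6  0.5  0.7  5.4 10.2
  1.3  1.4  1.5  2.1  0.3  1. ]
fitting [[ 0.48072312 -0.43833086  0.034     ]
 [ 0.47739157 -0.43274922  0.034     ]]
[[ 0.4821147 -0.4410914  0.034    ]]
balls
 [[ 0.666 -0.197]
 [ 0.67  -0.231]
 [ 0.673 -0.26 ]
 [ 0.673 -0.298]
 [ 0.638 -0.205]
 [ 0.639 -0.231]
 [ 0.647 -0.302]
 [ 0.609 -0.207]
 [ 0.607 -0.233]
 [ 0.609 -0.265]
 [ 0.613 -0.308]]
```

```bash
cat > g.py <<'E'
from h import *
from scipy.optimize import least_squares
def green(s,box):
    c=s["color"].astype(int); m=((c[:,:,1]>c[:,:,0]+8)&(c[:,:,1]>c[:,:,2]+4)).astype(np.uint8)
    x0,y0,x1,y1=box; mm=np.zeros_like(m); mm[y0:y1,x0:x1]=m[y0:y1,x0:x1]
    k=max(cv2.findContours(mm,cv2.RETR_EXTERNAL,cv2.CHAIN_APPROX_NONE)[0],key=cv2.contourArea)
    return cv2.convexHull(k)[:,0,:].astype(float)
def ring(s,h,z,r,x0,upper=False):
    a=np.linspace(0,2*np.pi,180)
    def f(p):
        q=proj(s,np.c_[p[0]+(p[2])*np.cos(a),p[1]+p[2]*np.sin(a),0*a+z])
        hh=h if not upper else h[h[:,1]<q[:,1].mean()-3]
        d=np.sqrt(((h[:,None]-q[None])**2).sum(2)).min(1)
        if upper: d=d[h[:,1]<np.median(q[:,1])]; d=np.r_[d,np.zeros(len(h)-len(d))]
        return d
    best=least_squares(f,[*x0,r],loss='soft_l1',f_scale=.5); return np.round(best.x,4),round(float(np.abs(best.fun).mean()),2)
E
python3 - <<'E'
from g import *
t=snap("top");s=snap("side")
print("bowl",ring(t,green(t,(180,190,256,262)),.13,.079,(.557,.26)),ring(s,green(s,(285,150,355,220)),.13,.079,(.557,.255),True))
print("lid",ring(t,green(t,(285,160,365,240)),.02,.086,(.655,-.008)),ring(s,green(s,(320,235,405,305)),.02,.086,(.655,-.008),True))
# brass
for n,c,b,zz in(("top",t,(460,245,500,275),.02),("side",s,(285,425,320,460),.02)):
    x=c["color"].astype(int);m=(x[:,:,0]-x[:,:,2]>75)&(x[:,:,0]>110);x0,y0,x1,y1=b
    v,u=np.nonzero(m[y0:y1,x0:x1]);print(n,len(u),u.min()+x0,u.max()+x0,v.min()+y0,v.max()+y0,u.mean()+x0,v.mean()+y0,unproj(c,[u.mean()+x0,v.mean()+y0],.017))
    crop(c,"f"+n,b[0],b[1],b[2],b[3],8)
E
python3 -c "
import cv2,numpy as np
a=cv2.imread('pics/ftop.png');b=cv2.imread('pics/fside.png');h=max(a.shape[0],b.shape[0])
p=lambda i:np.pad(i,((0,h-i.shape[0]),(0,0),(0,0)));cv2.imwrite('pics/f.png',np.hstack([p(a),p(b)]))"
```

```text
bowl (array([0.5575, 0.2608, 0.0795]), 0.47) (array([0.5577, 0.2619, 0.0803]), 0.13)
lid (array([ 0.6551, -0.0079,  0.0847]), 0.29) (array([ 0.6565, -0.0075,  0.0855]), 0.12)
top 983 460 499 245 274 478.500508646999 258.6795523906409 [[ 0.48211807 -0.44098184  0.017     ]]
side 986 285 319 425 459 303.447261663286 439.73022312373223 [[ 0.48640217 -0.4388175   0.017     ]]
```

View pics/f.png

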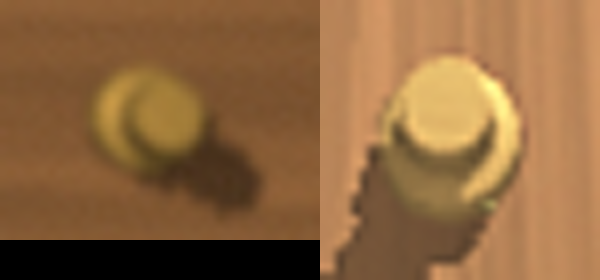

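Run:
```python
from h import *
t=snap("top");s=snap("side")
print(unproj(t,[480.5,259.1],.034),unproj(t,[477.9,259.5],.012),unproj(s,[300.5,437.6],.034))
move([.481,-.440,.16],[180,0,-167.3]);move([.481,-.440,.16],[180,0,90])
```

```text
[[ 0.48018878 -0.44052111  0.034     ]] [[ 0.48005382 -0.44099487  0.012     ]] [[ 0.48114618 -0.44026081  0.034     ]]
dpos [-3.724  1.399  0.853] rot [ 0. -0.  0.]
dpos [-3.724  1.399  0.853] rot [ 0.    -0.     1.141]
```

```bash
for i in 1 2 3 4; do :; done
python3 -m creep '[{"grip":0.3,"delta_pos":[-0.46,0.17,0],"rotation":[0,0,0]},{"grip":0.3,"delta_pos":[-0.93,0.35,0],"rotation":[0,0,0]},{"grip":0.3,"delta_pos":[-0.93,0.35,0],"rotation":[0,0,0]}]'
python3 -m creep '[{"grip":0.3,"delta_pos":[-0.46,0.17,0],"rotation":[0,0,0]},{"grip":0.3,"delta_pos":[-0.93,0.35,0],"rotation":[0,0,0]},{"grip":0.3,"delta_pos":[-0.93,0.35,0],"rotation":[0,0,0]}]'
python3 -m creep '[{"grip":0.3,"delta_pos":[-0.46,0.17,0],"rotation":[0,0,0]},{"grip":0.3,"delta_pos":[-0.93,0.35,0.2],"rotation":[0,0,0]},{"grip":0.3,"delta_pos":[-0.93,0.35,0.4],"rotation":[0,0,0]}]'
python3 -m creep '[{"grip":0.3,"delta_pos":[-0.46,0.17,0],"rotation":[0,0,0]},{"grip":0.3,"delta_pos":[-0.93,0.35,0.2],"rotation":[0,0,0]},{"grip":0.3,"delta_pos":[-0.93,0.35,0.4],"rotation":[0,0,0]},{"grip":0.3,"delta_pos":[-0.93,0.35,0.4],"rotation":[0,0,0]}]'
python3 -c "
from h import *
move([.4805,-.4406,.035],[180,0,-167.3])"
```

```text
clock: 0.8
tool_pos: [0.2354, -0.6015, 0.2457]
orientation: [-180.0, 0.1, -167.1]
force: [-0.2, 0.1, -0.4]
opening: 0.0692
gripper_force: 0.0
clock: 1.1
tool_pos: [0.3184, -0.5469, 0.2456]
orientation: [-180.0, 0.1, -167.1]
force: [-0.7, -0.3, -0.2]
opening: 0.0617
gripper_force: 0.0
clock: 1.4
tool_pos: [0.4014, -0.493, 0.206]
orientation: [-179.9, 0.1, -167.1]
force: [-1.5, 0.2, -0.2]
opening: 0.0614
gripper_force: 0.0
clock: 1.8
tool_pos: [0.4802, -0.4382, 0.1622]
orientation: [179.8, -0.2, -167.2]
force: [0.1, 0.2, -0.5]
opening: 0.0614
gripper_force: 0.0
dpos [-0.003 -0.029  1.271] rot [ 0.003 -0.002  0.001]
```

```bash
python3 -m creep '[{"grip":0.3,"delta_pos":[0,-0.02,0.3],"rotation":[0,0,0]},{"grip":0.3,"delta_pos":[0,-0.02,0.7],"rotation":[0,0,0]},{"grip":0.3,"delta_pos":[0,-0.02,0.8],"rotation":[0,0,0]}]'
python3 -m creep '[{"grip":0.3,"delta_pos":[0,0,0.2],"rotation":[0,0,0]},{"grip":0.3,"delta_pos":[0,0,0.45],"rotation":[0,0,0]},{"grip":0.3,"delta_pos":[0,0,0.45],"rotation":[0,0,0]}]'
python3 -m creep '[{"grip":1,"delta_pos":[0,0,0],"rotation":[0,0,0]},{"grip":1,"delta_pos":[0,0,0],"rotation":[0,0,0]},{"grip":1,"delta_pos":[0,0,0],"rotation":[0,0,0]},{"grip":1,"delta_pos":[0,0,0],"rotation":[0,0,0]},{"grip":1,"delta_pos":[0,0,0],"rotation":[0,0,0]}]'
python3 -m creep '[{"grip":1,"delta_pos":[0,0,0],"rotation":[0,0,0]},{"grip":1,"delta_pos":[0,0,-0.3],"rotation":[0,0,0]},{"grip":1,"delta_pos":[0,0,-0.7],"rotation":[0,0,0]},{"grip":1,"delta_pos":[0,0,-1],"rotation":[0,0,0]},{"grip":1,"delta_pos":[0,0,-1],"rotation":[0,0,0]}]'
python3 -m creep '[{"grip":1,"delta_pos":[0,0,-0.3],"rotation":[0,0,0]},{"grip":1,"delta_pos":[0,0,-0.7],"rotation":[0,0,0]},{"grip":1,"delta_pos":[0,0,-1],"rotation":[0,0,0]},{"grip":1,"delta_pos":[0,0,-1],"rotation":[0,0,0]}]'
python3 -c "
from h import *
move([.5576,.2613,.235],[180,0,-167.3])"
```

```text
clock: 2.1
tool_pos: [0.4782, -0.4416, 0.0824]
orientation: [179.8, -0.2, -167.4]
force: [-1.0, 0.4, -0.9]
opening: 0.0613
gripper_force: 0.0
clock: 2.4
tool_pos: [0.4791, -0.4419, 0.0388]
orientation: [179.8, -0.2, -167.4]
force: [0.0, -0.4, -0.5]
opening: 0.0611
gripper_force: 0.0
clock: 2.9
tool_pos: [0.4812, -0.4421, 0.0411]
orientation: [-180.0, 0.0, -167.3]
force: [-0.7, 2.0, 1.1]
opening: 0.0275
gripper_force: 1.2
clock: 3.4
tool_pos: [0.4832, -0.4435, 0.1455]
orientation: [-179.7, 0.3, -167.2]
force: [0.8, 0.2, -0.8]
opening: 0.023
gripper_force: 30.0
clock: 3.8
tool_pos: [0.4826, -0.4433, 0.2451]
orientation: [-179.7, 0.3, -167.3]
force: [0.1, 0.6, -0.6]
opening: 0.0227
gripper_force: 30.0
dpos [-2.285  6.707  0.075] rot [-0.004  0.003  0.   ]
```

```bash
python3 -m creep '[{"grip":1,"delta_pos":[-0.1,0.3,0],"rotation":[0,0,0]},{"grip":1,"delta_pos":[-0.2,0.6,0],"rotation":[0,0,0]},{"grip":1,"delta_pos":[-0.33,0.96,0],"rotation":[0,0,0]}]'
python3 -m creep '[{"grip":1,"delta_pos":[-0.16,0.48,0],"rotation":[0,0,0]},{"grip":1,"delta_pos":[-0.33,0.96,0],"rotation":[0,0,0]}]'
python3 -m creep '[{"grip":1,"delta_pos":[-0.16,0.48,0],"rotation":[0,0,0]},{"grip":1,"delta_pos":[-0.33,0.96,0],"rotation":[0,0,0]}]'
python3 -m creep '[{"grip":1,"delta_pos":[-0.16,0.48,0],"rotation":[0,0,0]},{"grip":1,"delta_pos":[-0.33,0.96,0],"rotation":[0,0,0]}]'
python3 -m creep '[{"grip":1,"delta_pos":[-0.16,0.48,0],"rotation":[0,0,0]},{"grip":1,"delta_pos":[-0.33,0.96,0],"rotation":[0,0,0]}]'
python3 -m creep '[{"grip":1,"delta_pos":[-0.16,0.48,0],"rotation":[0,0,0]},{"grip":1,"delta_pos":[-0.33,0.96,0],"rotation":[0,0,0]}]'
python3 -m creep '[{"grip":1,"delta_pos":[-0.1,0.4,0],"rotation":[0,0,0]},{"grip":1,"delta_pos":[-0.2,0.7,0],"rotation":[0,0,0]},{"grip":1,"delta_pos":[-0.33,0.96,0],"rotation":[0,0,0]},{"grip":1,"delta_pos":[-0.33,0.96,0],"rotation":[0,0,0]},{"grip":1,"delta_pos":[-0.33,0.96,0],"rotation":[0,0,0]}]'
python3 -c "
from h import *
move([.5576,.2613,.096],[180,0,-167.3])"
```

```text
clock: 4.1
tool_pos: [0.4913, -0.3403, 0.2388]
orientation: [179.9, -0.1, -167.4]
force: [1.7, 0.2, -1.5]
opening: 0.0232
gripper_force: 30.0
clock: 4.3
tool_pos: [0.5022, -0.2401, 0.239]
orientation: [179.9, -0.1, -167.4]
force: [1.4, -0.1, -1.5]
opening: 0.0231
gripper_force: 30.0
clock: 4.5
tool_pos: [0.5131, -0.1403, 0.2393]
orientation: [180.0, -0.1, -167.3]
force: [1.7, 0.2, -0.6]
opening: 0.023
gripper_force: 30.0
clock: 4.7
tool_pos: [0.524, -0.0409, 0.2395]
orientation: [180.0, -0.0, -167.3]
force: [0.8, -0.2, -0.3]
opening: 0.0232
gripper_force: 30.0
clock: 4.9
tool_pos: [0.5349, 0.0585, 0.2395]
orientation: [180.0, -0.1, -167.3]
force: [1.4, 0.4, -2.2]
opening: 0.023
gripper_force: 30.0
clock: 5.1
tool_pos: [0.5457, 0.1579, 0.2394]
orientation: [-180.0, -0.1, -167.3]
force: [1.6, 0.2, -1.3]
opening: 0.0228
gripper_force: 30.0
clock: 5.6
tool_pos: [0.557, 0.2571, 0.2388]
orientation: [-179.9, -0.1, -167.2]
force: [0.1, -1.2, -1.5]
opening: 0.0232
gripper_force: 30.0
dpos [-0.019  0.041  1.427] rot [-0.001 -0.001  0.001]
```

```bash
python3 -m creep '[{"grip":1,"delta_pos":[0,0.04,0.3],"rotation":[0,0,0]},{"grip":1,"delta_pos":[0,0.04,0.6],"rotation":[0,0,0]},{"grip":1,"delta_pos":[0,0.04,0.9],"rotation":[0,0,0]},{"grip":1,"delta_pos":[0,0.04,0.9],"rotation":[0,0,0]}]'
python3 -m creep '[{"grip":1,"delta_pos":[0,0,0.2],"rotation":[0,0,0]},{"grip":1,"delta_pos":[0,0,0.3],"rotation":[0,0,0]},{"grip":1,"delta_pos":[0,0,0.4],"rotation":[0,0,0]},{"grip":1,"delta_pos":[0,0,0.4],"rotation":[0,0,0]}]'
python3 -m creep '[{"grip":1,"delta_pos":[0,0,0.03],"rotation":[0,0,0]},{"grip":1,"delta_pos":[0,0,0.03],"rotation":[0,0,0]}]'
python3 -m creep '[{"grip":1,"delta_pos":[0,0,0.03],"rotation":[0,0,0]},{"grip":1,"delta_pos":[0,0,0.03],"rotation":[0,0,0]}]'
```

```text
clock: 6.0
tool_pos: [0.5541, 0.2579, 0.1459]
orientation: [-179.8, -0.4, -167.4]
force: [-0.1, -0.6, -0.9]
opening: 0.023
gripper_force: 30.0
clock: 6.4
tool_pos: [0.5563, 0.2601, 0.1097]
orientation: [-180.0, -0.1, -167.3]
force: [-0.4, 0.2, -0.1]
opening: 0.023
gripper_force: 30.0
clock: 6.6
tool_pos: [0.5569, 0.2608, 0.1078]
orientation: [180.0, 0.0, -167.3]
force: [-1.0, -0.2, -0.6]
opening: 0.023
gripper_force: 30.0
clock: 6.8
tool_pos: [0.5567, 0.2608, 0.1043]
orientation: [180.0, 0.0, -167.3]
force: [-0.5, 0.6, 0.2]
opening: 0.0231
gripper_force: 30.0
```

```bash
python3 -m creep '[{"grip":1,"delta_pos":[0,0,0.04],"rotation":[0,0,0]},{"grip":1,"delta_pos":[0,0,0.04],"rotation":[0,0,0]}]'
python3 -m creep '[{"grip":1,"delta_pos":[0,0,0.02],"rotation":[0,0,0]},{"grip":1,"delta_pos":[0,0,0.02],"rotation":[0,0,0]}]'
python3 -m creep '[{"grip":1,"delta_pos":[0,0,0.02],"rotation":[0,0,0]},{"grip":1,"delta_pos":[0,0,0.02],"rotation":[0,0,0]}]'
```

```text
clock: 7.0
tool_pos: [0.5565, 0.2606, 0.0999]
orientation: [-180.0, -0.0, -167.3]
force: [-0.9, 0.3, -2.1]
opening: 0.0231
gripper_force: 30.0
clock: 7.2
tool_pos: [0.5566, 0.2607, 0.0981]
orientation: [-180.0, -0.0, -167.3]
force: [0.0, 1.1, -1.9]
opening: 0.0231
gripper_force: 30.0
clock: 7.4
tool_pos: [0.5566, 0.2606, 0.0961]
orientation: [-180.0, -0.0, -167.3]
force: [-0.2, -0.7, -1.5]
opening: 0.0229
gripper_force: 30.0
```

```bash
python3 -m creep '[{"grip":1,"delta_pos":[0,0,0.02],"rotation":[0,0,0]},{"grip":1,"delta_pos":[0,0,0.02],"rotation":[0,0,0]}]'
python3 -m creep '[{"grip":1,"delta_pos":[0,0,0.015],"rotation":[0,0,0]},{"grip":1,"delta_pos":[0,0,0.015],"rotation":[0,0,0]}]'
```

```text
clock: 7.6
tool_pos: [0.5569, 0.2607, 0.0959]
orientation: [-180.0, 0.0, -167.3]
force: [-4.4, -2.7, 10.3]
opening: 0.0234
gripper_force: 30.1
clock: 7.8
tool_pos: [0.557, 0.2608, 0.0958]
orientation: [-180.0, 0.1, -167.2]
force: [-8.1, -3.5, 20.2]
opening: 0.023
gripper_force: 30.3
```

```bash
python3 -m creep '[{"grip":0.45,"delta_pos":[0,0,-0.02],"rotation":[0,0,0]},{"grip":0.45,"delta_pos":[0,0,-0.02],"rotation":[0,0,0]},{"grip":0.45,"delta_pos":[0,0,-0.02],"rotation":[0,0,0]},{"grip":0.45,"delta_pos":[0,0,-0.02],"rotation":[0,0,0]},{"grip":0.45,"delta_pos":[0,0,-0.02],"rotation":[0,0,0]}]'
python3 -m creep '[{"grip":0.45,"delta_pos":[0,0,-0.1],"rotation":[0,0,0]},{"grip":0.45,"delta_pos":[0,0,-0.3],"rotation":[0,0,0]},{"grip":0.45,"delta_pos":[0,0,-0.6],"rotation":[0,0,0]},{"grip":0.45,"delta_pos":[0,0,-1],"rotation":[0,0,0]},{"grip":0.45,"delta_pos":[0,0,-1],"rotation":[0,0,0]}]'
python3 -m creep '[{"grip":0.45,"delta_pos":[0,-0.3,-0.3],"rotation":[0,0,-0.09]},{"grip":0.45,"delta_pos":[0,-0.6,-0.6],"rotation":[0,0,-0.18]},{"grip":0.45,"delta_pos":[0,-0.8,-0.6],"rotation":[0,0,-0.27]},{"grip":0.45,"delta_pos":[0,-1,-0.6],"rotation":[0,0,-0.36]}]'
python3 -m creep '[{"grip":0.45,"delta_pos":[0,0,0],"rotation":[0,0,-0.09]},{"grip":0.45,"delta_pos":[0,0,0],"rotation":[0,0,-0.18]},{"grip":0.45,"delta_pos":[0,0,0],"rotation":[0,0,-0.27]},{"grip":0.45,"delta_pos":[0,0,0],"rotation":[0,0,-0.36]}]'
python3 -m creep '[{"grip":0.45,"delta_pos":[0,0,0],"rotation":[0,0,-0.09]},{"grip":0.45,"delta_pos":[0,0,0],"rotation":[0,0,-0.18]},{"grip":0.45,"delta_pos":[0,0,0],"rotation":[0,0,-0.27]},{"grip":0.45,"delta_pos":[0,0,0],"rotation":[0,0,-0.36]},{"grip":0.45,"delta_pos":[0,0,0],"rotation":[0,0,-0.36]}]'
python3 - <<'E'
from h import *
t=snap("top");s=snap("side")
print(ctrl.get_obs()["joint_pos"])
crop(t,"b1",180,190,260,260,5);crop(s,"b2",240,150,360,230,5)
a=cv2.imread("pics/b1.png");b=cv2.imread("pics/b2.png");b=cv2.resize(b,(400,267));cv2.imwrite("pics/b.png",np.vstack([a,b])[:600])
T=lambda P:(np.array(P,float)+.5)/2.5-.5+[180,150]
S=lambda P:(np.array(P,float)+.5)/2.4-.5+[200,150]
print(unproj(t,T([357,341]),.112),unproj(s,S([154,241]),.112))
move([.403,-.007,.2],[180,0,-70.1])
E
```

```text
clock: 8.3
tool_pos: [0.5567, 0.2607, 0.0945]
orientation: [-180.0, -0.0, -167.3]
force: [0.3, -0.3, -0.1]
opening: 0.0476
gripper_force: 0.0
clock: 8.8
tool_pos: [0.5595, 0.2623, 0.2016]
orientation: [179.8, 0.5, -167.2]
force: [0.2, -0.1, 1.2]
opening: 0.0481
gripper_force: 0.0
clock: 9.2
tool_pos: [0.5793, 0.1624, 0.2569]
orientation: [-180.0, 0.2, -134.6]
force: [-0.4, 0.0, 0.3]
opening: 0.0482
gripper_force: 0.0
clock: 9.6
tool_pos: [0.5788, 0.163, 0.2555]
orientation: [-180.0, 0.0, -102.2]
force: [0.1, 1.2, -0.5]
opening: 0.0482
gripper_force: 0.0
clock: 10.1
tool_pos: [0.5788, 0.1631, 0.2554]
orientation: [-180.0, 0.0, -70.0]
force: [-0.7, -0.1, -0.2]
opening: 0.0483
gripper_force: 0.0
[ 3.43459507e+01  1.32977382e+01 -8.18789469e+00 -4.55894656e-04
 -6.84922304e+01 -1.46770823e+01]
[[ 0.40476028 -0.00617865  0.112     ]] [[ 0.40446457 -0.00494726  0.112     ]]
dpos [1.011 2.228 0.551] rot [-0.     0.    -0.003]
```

View pics/b.png

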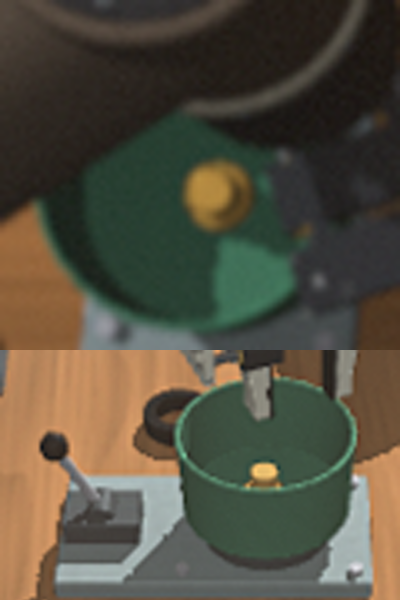

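```bash
python3 -m creep '[{"grip":0.3,"delta_pos":[0.2,0.4,0.1],"rotation":[0,0,0]},{"grip":0.3,"delta_pos":[0.4,0.8,0.2],"rotation":[0,0,0]},{"grip":0.3,"delta_pos":[0.45,1,0.25],"rotation":[0,0,0]},{"grip":0.3,"delta_pos":[0.45,1,0.25],"rotation":[0,0,0]}]'
python3 -m creep '[{"grip":0.3,"delta_pos":[0.2,0.4,0.1],"rotation":[0,0,0]},{"grip":0.3,"delta_pos":[0.4,0.8,0.2],"rotation":[0,0,0]},{"grip":0.3,"delta_pos":[0.45,1,0.25],"rotation":[0,0,0]},{"grip":0.3,"delta_pos":[0.45,1,0.25],"rotation":[0,0,0]}]'
python3 - <<'E'
from h import *
move([.404,-.006,.09],[180,0,-70.1])
E
```

```text
clock: 10.6
tool_pos: [0.4977, 0.085, 0.2298]
orientation: [180.0, 0.0, -70.4]
force: [0.3, 0.6, 0.7]
opening: 0.0614
gripper_force: 0.0
clock: 11.0
tool_pos: [0.4194, 0.0092, 0.2048]
orientation: [180.0, 0.0, -70.3]
force: [0.5, 1.8, 0.8]
opening: 0.0612
gripper_force: 0.0
dpos [0.091 0.196 1.148] rot [ 0.     0.    -0.003]
```

```bash
python3 -m creep '[{"grip":0.3,"delta_pos":[0.09,0.2,0.3],"rotation":[0,0,0]},{"grip":0.3,"delta_pos":[0.09,0.2,0.6],"rotation":[0,0,0]},{"grip":0.3,"delta_pos":[0.09,0.2,0.8],"rotation":[0,0,0]},{"grip":0.3,"delta_pos":[0.09,0.2,0.8],"rotation":[0,0,0]},{"grip":0.3,"delta_pos":[0.09,0.2,0.8],"rotation":[0,0,0]}]'
python3 -m creep '[{"grip":0.3,"delta_pos":[0,0,0.2],"rotation":[0,0,0]},{"grip":0.3,"delta_pos":[0,0,0.35],"rotation":[0,0,0]},{"grip":0.3,"delta_pos":[0,0,0.35],"rotation":[0,0,0]},{"grip":0.3,"delta_pos":[0,0,0.35],"rotation":[0,0,0]}]'
python3 - <<'E'
from h import *
move([.404,-.006,.09],[180,0,-70.1])
s=snap("side");t=snap("top");crop(s,"g1",210,200,370,320,3.5);
E
```

```text
clock: 11.5
tool_pos: [0.4067, -0.0043, 0.1255]
orientation: [180.0, -0.0, -70.1]
force: [0.4, -0.3, 0.5]
opening: 0.0613
gripper_force: 0.0
clock: 11.9
tool_pos: [0.4067, -0.0043, 0.091]
orientation: [-179.9, -0.0, -70.1]
force: [-0.6, 0.9, 1.4]
opening: 0.0613
gripper_force: 0.0
dpos [0.007 0.031 0.01 ] rot [-0.001 -0.     0.   ]
```

View pics/g1.png

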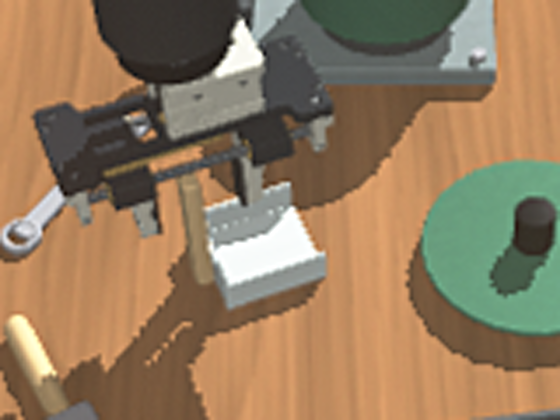

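The open fingers straddle the upright grip, so I'll close and lift.

```bash
python3 -m creep '[{"grip":1,"delta_pos":[0,0.02,0],"rotation":[0,0,0]},{"grip":1,"delta_pos":[0,0.02,0],"rotation":[0,0,0]},{"grip":1,"delta_pos":[0,0.02,0],"rotation":[0,0,0]},{"grip":1,"delta_pos":[0,0.02,0],"rotation":[0,0,0]},{"grip":1,"delta_pos":[0,0.02,0],"rotation":[0,0,0]}]'
python3 -m creep '[{"grip":1,"delta_pos":[0,0,0],"rotation":[0,0,0]},{"grip":1,"delta_pos":[0,0,0],"rotation":[0,0,0]},{"grip":1,"delta_pos":[0,0,0],"rotation":[0,0,0]}]'
python3 -m creep '[{"grip":1,"delta_pos":[0,0,-0.1],"rotation":[0,0,0]},{"grip":1,"delta_pos":[0,0,-0.3],"rotation":[0,0,0]},{"grip":1,"delta_pos":[0,0,-0.6],"rotation":[0,0,0]},{"grip":1,"delta_pos":[0,0,-0.8],"rotation":[0,0,0]},{"grip":1,"delta_pos":[0,0,-0.8],"rotation":[0,0,0]}]'
python3 - <<'E'
from h import *
s=snap("side");t=snap("top");
a=cv2.resize(s["color"][190:300,240:380,::-1],None,fx=4,fy=4,interpolation=2);b=cv2.resize(t["color"][220:310,250:390,::-1],None,fx=4,fy=4,interpolation=2)[:160+200]
cv2.imwrite("pics/g2.png",np.vstack([a,b])[:800])
cv2.imwrite("pics/g2.png",np.hstack([a,np.pad(b,((0,a.shape[0]-b.shape[0]),(0,0),(0,0)))])[:, :]); print(a.shape,b.shape)
i=cv2.imread("pics/g2.png");cv2.imwrite("pics/g2.png",cv2.resize(i,(800,int(800*i.shape[0]/i.shape[1]))))
o=ctrl.get_obs();print(o["tool_pos"],o["orientation"])
E
```

```text
clock: 12.5
tool_pos: [0.4037, -0.0055, 0.0899]
orientation: [-180.0, 0.0, -70.1]
force: [0.6, 0.6, -0.8]
opening: 0.0269
gripper_force: 0.0
clock: 12.8
tool_pos: [0.4036, -0.0056, 0.0898]
orientation: [180.0, -0.0, -70.1]
force: [0.3, -0.5, 1.1]
opening: 0.0139
gripper_force: 30.0
clock: 13.3
tool_pos: [0.4054, -0.0049, 0.173]
orientation: [-179.7, 0.0, -70.1]
force: [-0.0, 0.9, -2.2]
opening: 0.0141
gripper_force: 30.0
(440, 560, 3) (360, 560, 3)
[ 0.40359037 -0.00539922  0.17019054] [-1.79934832e+02  3.15407738e-02 -7.01054938e+01]
```

View pics/g2.png

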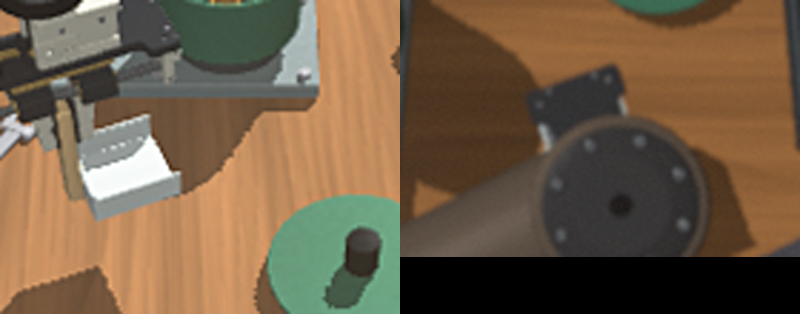

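The scoop is gripped and hangs level. Next I'll work out the tray lane targets.

```bash
cat >> h.py <<'E'
T0=np.array([.5982,-.2538]);TY=np.radians(5.13);RT=np.array([[np.cos(TY),-np.sin(TY)],[np.sin(TY),np.cos(TY)]])
def tray(x,y): return T0+RT@np.array([x,y])/1000
def totray(p): return (np.atleast_2d(p)[:,:2]-T0)@RT*1000
def balls(s,z=.016):
    "white blobs in the picture -> peaks of the distance map"
    c=s["color"].astype(int); return c
E
python3 - <<'E'
from h import *
b=np.array([[ 0.666,-0.197],[ 0.67,-0.231],[ 0.673,-0.26 ],[ 0.673,-0.298],[ 0.638,-0.205],[ 0.639,-0.231],[ 0.647,-0.302],[ 0.609,-0.207],[ 0.607,-0.233],[ 0.609,-0.265],[ 0.613,-0.308]])
print(np.round(totray(b)))
move([*tray(-129,29),.17],[180,0,-84.87])
print(tray(-129,29),tray(-129,-29))
E
```

```text
[[ 73.  51.]
 [ 74.  16.]
 [ 74. -13.]
 [ 71. -51.]
 [ 44.  45.]
 [ 43.  19.]
 [ 44. -52.]
 [ 15.  46.]
 [ 11.  20.]
 [ 10. -12.]
 [ 10. -55.]]
dpos [2.389 0.189 0.   ] rot [-0.001  0.     0.164]
[ 0.46712367 -0.2364508 ] [ 0.47230978 -0.29421848]
```

```bash
python3 -m creep '[{"grip":1,"delta_pos":[0.2,0,0],"rotation":[0,0,0.03]},{"grip":1,"delta_pos":[0.5,0,0],"rotation":[0,0,0.08]},{"grip":1,"delta_pos":[0.9,0,0],"rotation":[0,0,0.16]},{"grip":1,"delta_pos":[1,0,0],"rotation":[0,0,0.16]}]'
python3 -m creep '[{"grip":1,"delta_pos":[0.4,0,0],"rotation":[0,0,0]},{"grip":1,"delta_pos":[0.8,0,0],"rotation":[0,0,0]},{"grip":1,"delta_pos":[1,0,0],"rotation":[0,0,0]},{"grip":1,"delta_pos":[1,0,0],"rotation":[0,0,0]}]'
python3 - <<'E'
from h import *
move([*tray(-129,-28),.17],[180,0,-84.87])
E
```

```text
clock: 13.8
tool_pos: [0.4377, -0.1018, 0.1686]
orientation: [179.8, -0.0, -84.8]
force: [0.7, 0.0, -0.5]
opening: 0.0138
gripper_force: 30.0
clock: 14.2
tool_pos: [0.4466, -0.2008, 0.1684]
orientation: [179.8, 0.0, -84.6]
force: [-0.7, 0.6, -1.8]
opening: 0.014
gripper_force: 30.0
dpos [ 0.944 -0.169 -0.017] rot [0.002 0.    0.003]
```

```bash
python3 -m creep '[{"grip":1,"delta_pos":[0.4,-0.1,0],"rotation":[0,0,0]},{"grip":1,"delta_pos":[0.8,-0.17,0],"rotation":[0,0,0]},{"grip":1,"delta_pos":[0.94,-0.17,0],"rotation":[0,0,0]},{"grip":1,"delta_pos":[0.94,-0.17,0],"rotation":[0,0,0]},{"grip":1,"delta_pos":[0.94,-0.17,0],"rotation":[0,0,0]}]'
python3 - <<'E'
from h import *
move([*tray(-129,-28),.1],[180,0,-84.87])
s=snap("side");crop(s,"u1",260,290,440,410,4.4)
E
```

```text
clock: 14.7
tool_pos: [0.4724, -0.2902, 0.1689]
orientation: [179.9, 0.1, -84.5]
force: [-0.1, -0.3, -2.3]
opening: 0.0142
gripper_force: 30.0
dpos [0.031 0.004 0.689] rot [0.001 0.001 0.004]
```

View pics/u1.png

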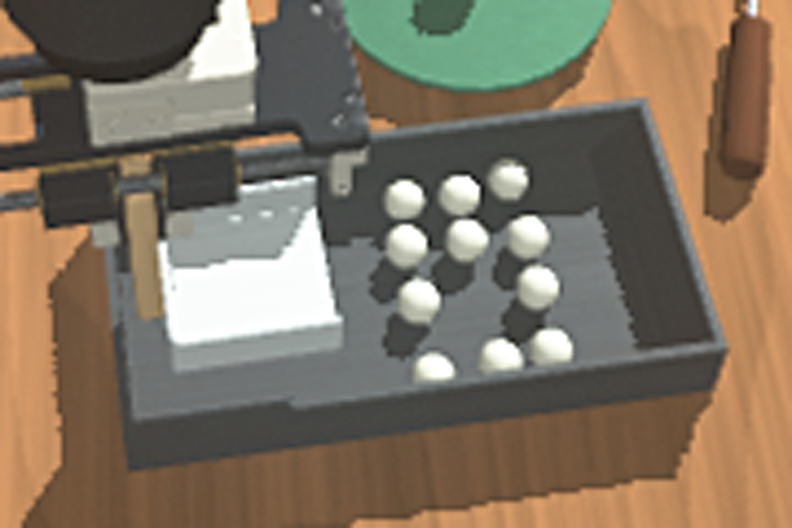

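```bash
cat >> h.py <<'E'
A=np.array([[0,-1,0],[-1,0,0],[0,0,-1.]])  # scoop axes -> tool axes
def scoop(o,P):
    R=Ro.from_euler('xyz',o["orientation"],degrees=True).as_matrix()
    return o["tool_pos"]+(np.atleast_2d(P)/1000-[-.047,0,.09])@(R@A).T
E
python3 - <<'E'
from h import *
s=snap("side");o=ctrl.get_obs()
q=proj(s,scoop(o,[[40,-39,28],[40,-39,0],[-40,-39,28],[-40,-39,0],[40,39,28],[-40,39,34],[-54,-11,0]]))
print(np.round((q-[260,290]+.5)*4.4-.5))
E
```

```text
[[342. 319.]
 [341. 348.]
 [172. 344.]
 [174. 372.]
 [314. 176.]
 [152. 192.]
 [138. 323.]]
```

```bash
python3 -m creep '[{"grip":1,"delta_pos":[0.03,0,0.3],"rotation":[0,0,0.004]},{"grip":1,"delta_pos":[0.03,0,0.55],"rotation":[0,0,0.004]},{"grip":1,"delta_pos":[0.03,0,0.7],"rotation":[0,0,0.004]},{"grip":1,"delta_pos":[0.03,0,0.73],"rotation":[0,0,0.004]},{"grip":1,"delta_pos":[0.03,0,0.73],"rotation":[0,0,0.004]}]'
python3 - <<'E'
from h import *
o=ctrl.get_obs();print(totray(o["tool_pos"]),o["force"],scoop(o,[[40,0,0],[-54,0,0]])[:,2])
move([*tray(-129,-28),.095],[180,0,-84.87])
E
```

```text
clock: 15.3
tool_pos: [0.4736, -0.2933, 0.097]
orientation: [180.0, 0.0, -84.8]
force: [-0.4, 0.6, -0.5]
opening: 0.0142
gripper_force: 30.0
[[-127.65136797  -28.17025481]] [-0.4401084   0.61010788 -0.53437578] [0.00695826 0.00700423]
dpos [-0.002  0.013  0.02 ] rot [0.    0.    0.001]
```

```bash
python3 -m creep '[{"grip":1,"delta_pos":[0,0,0.016],"rotation":[0,0,0]},{"grip":1,"delta_pos":[0,-0.1,0.016],"rotation":[0,0,0]},{"grip":1,"delta_pos":[0,-0.3,0.016],"rotation":[0,0,0]},{"grip":1,"delta_pos":[0,-0.5,0.016],"rotation":[0,0,0]},{"grip":1,"delta_pos":[0,-0.6,0.016],"rotation":[0,0,0]}]'
python3 -m creep '[{"grip":1,"delta_pos":[0,-0.15,0],"rotation":[0,0,0]},{"grip":1,"delta_pos":[0,-0.3,0],"rotation":[0,0,0]},{"grip":1,"delta_pos":[0,-0.45,0],"rotation":[0,0,0]},{"grip":1,"delta_pos":[0,-0.55,0],"rotation":[0,0,0]},{"grip":1,"delta_pos":[0,-0.6,0],"rotation":[0,0,0]}]'
python3 -m creep '[{"grip":1,"delta_pos":[0,-0.1,0],"rotation":[0,0,0]},{"grip":1,"delta_pos":[0,-0.18,0],"rotation":[0,0,0]},{"grip":1,"delta_pos":[0,-0.24,0],"rotation":[0,0,0]},{"grip":1,"delta_pos":[0,-0.3,0],"rotation":[0,0,0]},{"grip":1,"delta_pos":[0,-0.32,0],"rotation":[0,0,0]}]'
python3 - <<'E'
from h import *
o=ctrl.get_obs();print(totray(o["tool_pos"]),o["force"],totray(scoop(o,[[40,0,0]])),scoop(o,[[40,0,0],[-54,0,0]])[:,2])
s=snap("side");crop(s,"u2",260,290,440,410,4.4)
E
```

```text
clock: 15.8
tool_pos: [0.5359, -0.2886, 0.0961]
orientation: [-179.9, -0.1, -84.8]
force: [-0.0, -0.1, -2.0]
opening: 0.0142
gripper_force: 30.0
clock: 16.3
tool_pos: [0.5942, -0.283, 0.0951]
orientation: [-180.0, -0.0, -84.8]
force: [-0.2, -0.8, -1.8]
opening: 0.0139
gripper_force: 30.0
clock: 16.8
tool_pos: [0.6254, -0.2803, 0.0951]
orientation: [180.0, -0.0, -84.8]
force: [0.1, -0.0, -2.5]
opening: 0.014
gripper_force: 30.0
[[ 24.7579125  -28.83955699]] [ 0.14314816 -0.00923501 -2.46315754] [[111.74595531 -28.80465407]] [0.00510439 0.00511687]
```

View pics/u2.png

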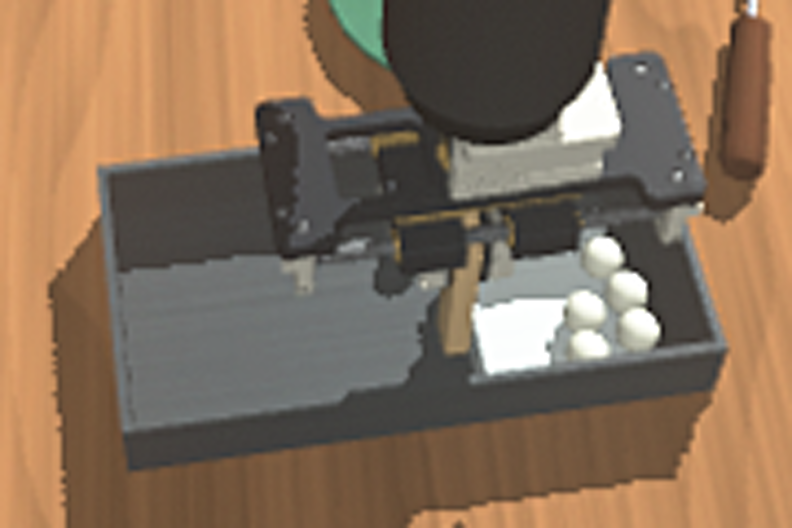

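Five balls sit at the scoop mouth. I'll push onto the slope, tilt the nose up along it, then lift.

```bash
python3 -m creep '[{"grip":1,"delta_pos":[0,-0.02,0],"rotation":[0,0,0]},{"grip":1,"delta_pos":[0,-0.04,0],"rotation":[0,0,0]},{"grip":1,"delta_pos":[0,-0.06,0],"rotation":[0,0,0]},{"grip":1,"delta_pos":[0,-0.06,0],"rotation":[0,0,0]},{"grip":1,"delta_pos":[0,-0.06,0],"rotation":[0,0,0]}]'
python3 -m creep '[{"grip":1,"delta_pos":[0,0.016,-0.015],"rotation":[0.044,0,0]},{"grip":1,"delta_pos":[0,0.032,-0.015],"rotation":[0.089,0,0]},{"grip":1,"delta_pos":[0,0.048,-0.015],"rotation":[0.133,0,0]},{"grip":1,"delta_pos":[0,0.064,-0.015],"rotation":[0.178,0,0]},{"grip":1,"delta_pos":[0,0.08,-0.01],"rotation":[0.222,0,0]}]'
python3 -m creep '[{"grip":1,"delta_pos":[0,0,0],"rotation":[0,0,0]},{"grip":1,"delta_pos":[0,0,0],"rotation":[0,0,0]},{"grip":1,"delta_pos":[0,0,0],"rotation":[0,0,0]}]'
python3 - <<'E'
from h import *
o=ctrl.get_obs();print(totray(o["tool_pos"]),o["force"],totray(scoop(o,[[40,0,0]])),scoop(o,[[40,0,0],[-54,0,0]])[:,2])
E
```

```text
clock: 17.35
tool_pos: [0.631, -0.2798, 0.0953]
orientation: [-180.0, -0.0, -84.8]
force: [0.2, 0.2, -2.4]
opening: 0.014
gripper_force: 30.0
clock: 17.85
tool_pos: [0.6226, -0.2805, 0.0967]
orientation: [-159.9, -0.0, -84.8]
force: [0.4, -0.6, -2.9]
opening: 0.014
gripper_force: 30.0
clock: 18.15
tool_pos: [0.6236, -0.2806, 0.0966]
orientation: [-160.1, -0.0, -84.8]
force: [-1.2, 0.4, -2.6]
opening: 0.0138
gripper_force: 30.0
[[ 22.8846208  -29.00328546]] [-1.16126662  0.41107215 -2.63202196] [[135.36655423 -28.93590421]] [0.04164708 0.00958272]
```

```bash
python3 -m creep '[{"grip":1,"delta_pos":[0,-0.02,-0.1],"rotation":[0,0,0]},{"grip":1,"delta_pos":[0,-0.07,-0.25],"rotation":[0,0,0]},{"grip":1,"delta_pos":[0,-0.17,-0.5],"rotation":[0,0,0]},{"grip":1,"delta_pos":[0,-0.26,-0.75],"rotation":[0,0,0]},{"grip":1,"delta_pos":[0,-0.3,-0.9],"rotation":[0,0,0]}]'
python3 -m creep '[{"grip":1,"delta_pos":[0,-0.1,-0.25],"rotation":[0,0,0]},{"grip":1,"delta_pos":[0,-0.2,-0.55],"rotation":[0,0,0]},{"grip":1,"delta_pos":[0,-0.25,-0.7],"rotation":[0,0,0]},{"grip":1,"delta_pos":[0,-0.26,-0.75],"rotation":[0,0,0]},{"grip":1,"delta_pos":[0,-0.26,-0.75],"rotation":[0,0,0]}]'
python3 - <<'E'
from h import *
o=ctrl.get_obs();print(o["tool_pos"],o["force"])
s=snap("side");t=snap("top");
c=s["color"]; q=proj(s,scoop(o,[[0,0,10]]))[0].astype(int);print(q)
x0=min(max(q[0]-60,0),520);y0=min(max(q[1]-45,0),390)
a=cv2.resize(c[y0:y0+90,x0:x0+120,::-1],None,fx=5,fy=5,interpolation=2)[:, :]
b=cv2.resize(c[290:410,260:440,::-1],(450,300),interpolation=2)
a=cv2.resize(a,(400,300));b=cv2.resize(b,(400,300));cv2.imwrite("pics/u3.png",np.hstack([a,b]))
E
```

```text
clock: 18.65
tool_pos: [0.6217, -0.281, 0.1946]
orientation: [-159.9, -0.1, -84.8]
force: [0.6, -0.2, -2.0]
opening: 0.0137
gripper_force: 30.0
clock: 19.15
tool_pos: [0.6194, -0.2807, 0.2714]
orientation: [-160.0, -0.0, -84.8]
force: [0.4, 0.0, -2.3]
opening: 0.0137
gripper_force: 30.0
[ 0.61935927 -0.28074126  0.27135862] [ 0.44805813  0.01454436 -2.32692443]
[401 311]
```

View pics/u3.png

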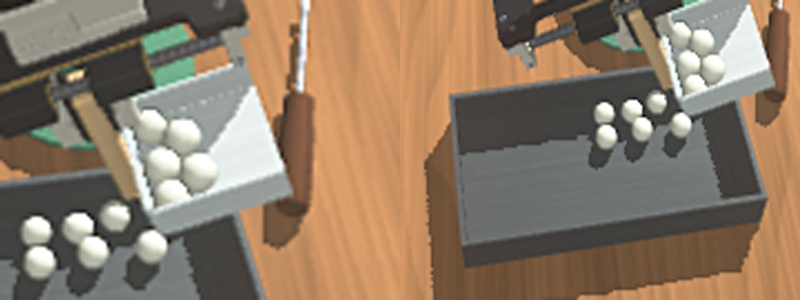

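Left panel: five balls rest at the back of the scoop. Right panel: the other six are still in the tray's +y lane. Now carry to the bowl.

```bash
cat >> h.py <<'E'
B=np.array([.5576,.2613])
def dump(th,d,z,psi):
    "TCP pose with the lip d mm short of the bowl axis at height z mm, nose down th deg, heading psi"
    u=np.array([np.cos(np.radians(psi)),np.sin(np.radians(psi))]);c,s=np.cos(np.radians(th)),np.sin(np.radians(th))
    return [*(B+u*(-d-87*c+90*s)/1000),(z+87*s+90*c)/1000],[180-th,0,psi-90]
E
python3 - <<'E'
from h import *
p=dump(-20,40,216,35);print(p);move(*p);move(p[0],[-160,0,-84.8])
E
```

```text
([np.float64(0.43265058484020413), np.float64(0.17380947761021634), np.float64(0.2708165834013986)], [200, 0, -55])
dpos [-4.692  1.355 -0.503] rot [ 0.001 -0.113 -0.312]
dpos [-4.692  1.355 -0.503] rot [ 0.001  0.    -0.001]
```

```bash
python3 -m creep '[{"grip":1,"delta_pos":[-0.08,0.02,-0.01],"rotation":[0,0,0]},{"grip":1,"delta_pos":[-0.22,0.06,-0.02],"rotation":[0,0,0]},{"grip":1,"delta_pos":[-0.42,0.12,-0.04],"rotation":[0,0,0]},{"grip":1,"delta_pos":[-0.67,0.19,-0.07],"rotation":[0,0,0]},{"grip":1,"delta_pos":[-0.94,0.27,-0.1],"rotation":[0,0,0]}]'
python3 -m creep '[{"grip":1,"delta_pos":[-0.27,0.08,-0.03],"rotation":[0,0,0]},{"grip":1,"delta_pos":[-0.54,0.16,-0.06],"rotation":[0,0,0]},{"grip":1,"delta_pos":[-0.81,0.23,-0.08],"rotation":[0,0,0]}]'
python3 -m creep '[{"grip":1,"delta_pos":[-0.27,0.08,-0.03],"rotation":[0,0,0]},{"grip":1,"delta_pos":[-0.54,0.16,-0.06],"rotation":[0,0,0]},{"grip":1,"delta_pos":[-0.81,0.23,-0.08],"rotation":[0,0,0]}]'
python3 -m creep '[{"grip":1,"delta_pos":[-0.27,0.08,-0.03],"rotation":[0,0,0]},{"grip":1,"delta_pos":[-0.54,0.16,-0.06],"rotation":[0,0,0]},{"grip":1,"delta_pos":[-0.81,0.23,-0.08],"rotation":[0,0,0]}]'
python3 -m creep '[{"grip":1,"delta_pos":[-0.25,0.07,-0.03],"rotation":[0,0,0]},{"grip":1,"delta_pos":[-0.46,0.13,-0.05],"rotation":[0,0,0]},{"grip":1,"delta_pos":[-0.6,0.17,-0.06],"rotation":[0,0,0]},{"grip":1,"delta_pos":[-0.66,0.19,-0.07],"rotation":[0,0,0]},{"grip":1,"delta_pos":[-0.66,0.19,-0.07],"rotation":[0,0,0]}]'
python3 - <<'E'
from h import *
p=dump(-20,40,216,35);move(*p)
E
```

```text
clock: 19.75
tool_pos: [0.5811, -0.1884, 0.2698]
orientation: [-160.1, 0.0, -84.9]
force: [0.7, 0.2, -1.7]
opening: 0.014
gripper_force: 30.0
clock: 20.05
tool_pos: [0.5492, -0.1097, 0.2699]
orientation: [-160.0, 0.0, -84.8]
force: [0.8, 0.5, -2.2]
opening: 0.0141
gripper_force: 30.0
clock: 20.35
tool_pos: [0.5176, -0.0314, 0.2695]
orientation: [-160.0, 0.0, -84.8]
force: [0.0, 0.4, -2.2]
opening: 0.0141
gripper_force: 30.0
clock: 20.65
tool_pos: [0.486, 0.0468, 0.2692]
orientation: [-160.0, 0.0, -84.8]
force: [0.5, -0.2, -2.5]
opening: 0.0136
gripper_force: 30.0
clock: 21.15
tool_pos: [0.4607, 0.1102, 0.2695]
orientation: [-160.0, 0.0, -84.7]
force: [0.2, -0.4, -3.0]
opening: 0.0136
gripper_force: 30.0
dpos [-0.659  0.203 -0.088] rot [ 0.    -0.113 -0.311]
```

```bash
python3 -m creep '[{"grip":1,"delta_pos":[-0.1,0.03,-0.01],"rotation":[0,-0.016,-0.045]},{"grip":1,"delta_pos":[-0.25,0.08,-0.03],"rotation":[0,-0.04,-0.11]},{"grip":1,"delta_pos":[-0.45,0.14,-0.06],"rotation":[0,-0.07,-0.2]},{"grip":1,"delta_pos":[-0.6,0.19,-0.08],"rotation":[0,-0.1,-0.27]},{"grip":1,"delta_pos":[-0.66,0.2,-0.09],"rotation":[0,-0.113,-0.31]}]'
python3 -m creep '[{"grip":1,"delta_pos":[0,0,0],"rotation":[0,0,0]},{"grip":1,"delta_pos":[0,0,0],"rotation":[0,0,0]}]'
python3 - <<'E'
from h import *
o=ctrl.get_obs();print(o["joint_pos"],scoop(o,[[40,0,0],[-54,0,0]]))
for a in ((-20,40,170,35),(-10,40,150,35),(0,40,145,35),(10,40,142,35),(20,40,140,35),(30,40,140,35),(45,40,140,35)): print(a);move(*dump(*a))
E
```

```text
clock: 21.65
tool_pos: [0.4334, 0.1735, 0.2713]
orientation: [-160.0, 0.1, -54.9]
force: [0.8, -0.5, -2.4]
opening: 0.014
gripper_force: 30.0
clock: 21.85
tool_pos: [0.4339, 0.1726, 0.2711]
orientation: [-160.0, 0.0, -55.3]
force: [-0.3, -0.8, -2.4]
opening: 0.0137
gripper_force: 30.0
[ 50.20777413 -13.22395549 -38.47202183   7.30858465 -45.69036129
 -19.7669477 ] [[0.52640952 0.23661157 0.21623082]
 [0.4537431  0.18635639 0.18413709]]
(-20, 40, 170, 35)
dpos [-0.017  0.161  0.434] rot [ 0.    -0.001 -0.003]
(-10, 40, 150, 35)
dpos [-0.018  0.06   0.485] rot [-0.111 -0.001 -0.004]
(0, 40, 145, 35)
dpos [-0.018 -0.114  0.426] rot [-0.222 -0.    -0.004]
(10, 40, 142, 35)
dpos [-0.019 -0.31   0.382] rot [-0.333 -0.    -0.004]
(20, 40, 140, 35)
dpos [-0.021 -0.518  0.367] rot [-0.444  0.    -0.004]
(30, 40, 140, 35)
dpos [-0.022 -0.736  0.37 ] rot [-0.555  0.001 -0.004]
(45, 40, 140, 35)
dpos [-0.024 -1.054  0.446] rot [-0.722  0.001 -0.004]
```

```bash
python3 -m creep '[{"grip":1,"delta_pos":[-0.01,0.05,0.2],"rotation":[-0.03,0,0]},{"grip":1,"delta_pos":[-0.02,0.06,0.4],"rotation":[-0.07,0,0]},{"grip":1,"delta_pos":[-0.02,0.06,0.48],"rotation":[-0.111,0,0]},{"grip":1,"delta_pos":[-0.02,-0.02,0.46],"rotation":[-0.16,0,0]},{"grip":1,"delta_pos":[-0.02,-0.114,0.43],"rotation":[-0.222,0,0]}]'
python3 - <<'E'
from h import *
o=ctrl.get_obs();print(scoop(o,[[40,0,0],[-54,0,0]]))
for a in ((3,40,143,35),(6,40,142,35),(9,40,142,35),(12,40,141,35),(16,40,140,35)): print(a);move(*dump(*a))
E
```

```text
clock: 22.35
tool_pos: [0.4533, 0.1885, 0.2347]
orientation: [179.8, -0.0, -55.3]
force: [1.0, 0.6, -2.3]
opening: 0.0137
gripper_force: 30.0
[[0.5245059  0.23786855 0.14432854]
 [0.44723419 0.18434329 0.14468962]]
(3, 40, 143, 35)
dpos [ 0.002 -0.05  -0.028] rot [-0.031 -0.    -0.003]
(6, 40, 142, 35)
dpos [ 0.002 -0.101 -0.06 ] rot [-0.064  0.    -0.003]
(9, 40, 142, 35)
dpos [ 0.002 -0.153 -0.099] rot [-0.098  0.    -0.003]
(12, 40, 141, 35)
dpos [ 0.001 -0.208 -0.125] rot [-0.131  0.    -0.003]
(16, 40, 140, 35)
dpos [ 0.001 -0.283 -0.159] rot [-0.175  0.    -0.003]
```

```bash
python3 -m creep '[{"grip":1,"delta_pos":[0,-0.05,-0.03],"rotation":[-0.031,0,0]},{"grip":1,"delta_pos":[0,-0.1,-0.06],"rotation":[-0.064,0,0]},{"grip":1,"delta_pos":[0,-0.15,-0.1],"rotation":[-0.098,0,0]},{"grip":1,"delta_pos":[0,-0.21,-0.125],"rotation":[-0.131,0,0]},{"grip":1,"delta_pos":[0,-0.28,-0.16],"rotation":[-0.175,0,0]}]'
python3 -m creep '[{"grip":1,"delta_pos":[0,0,0],"rotation":[0,0,0]},{"grip":1,"delta_pos":[0,0,0],"rotation":[0,0,0]},{"grip":1,"delta_pos":[0,0,0],"rotation":[0,0,0]},{"grip":1,"delta_pos":[0,0,0],"rotation":[0,0,0]},{"grip":1,"delta_pos":[0,0,0],"rotation":[0,0,0]}]'
python3 - <<'E'
from h import *
o=ctrl.get_obs();print(o["joint_pos"],scoop(o,[[40,0,0],[-54,0,0]]))
for a in ((24,40,140,35),(32,40,140,35),(40,40,140,35)): print(a);move(*dump(*a))
E
```

```text
clock: 22.85
tool_pos: [0.477, 0.2049, 0.251]
orientation: [164.2, -0.1, -55.3]
force: [-0.3, 1.5, -0.4]
opening: 0.0141
gripper_force: 30.0
clock: 23.35
tool_pos: [0.4762, 0.2052, 0.2514]
orientation: [164.3, 0.0, -55.2]
force: [0.4, 0.4, -0.9]
opening: 0.0138
gripper_force: 30.0
[ 43.29855692  15.12232597  -7.07393524  -2.31309976 -83.3080784
  -7.88083319] [[0.52503142 0.23922607 0.1412144 ]
 [0.45074458 0.18752179 0.16659418]]
(24, 40, 140, 35)
dpos [ 0.007 -0.137 -0.103] rot [-0.093  0.001 -0.002]
(32, 40, 140, 35)
dpos [ 0.006 -0.285 -0.195] rot [-0.182  0.001 -0.002]
(40, 40, 140, 35)
dpos [ 0.006 -0.445 -0.265] rot [-0.27   0.001 -0.002]
```

```bash
python3 -m creep '[{"grip":1,"delta_pos":[0,-0.13,-0.1],"rotation":[-0.09,0,0]},{"grip":1,"delta_pos":[0,-0.28,-0.2],"rotation":[-0.18,0,0]},{"grip":1,"delta_pos":[0,-0.44,-0.27],"rotation":[-0.27,0,0]},{"grip":1,"delta_pos":[0,-0.44,-0.27],"rotation":[-0.27,0,0]},{"grip":1,"delta_pos":[0,-0.44,-0.27],"rotation":[-0.27,0,0]}]'
python3 - <<'E'
from h import *
p=dump(0,70,190,35);move(*p);
s=snap("side");crop(s,"d1",200,130,440,310,3.3)
E
```

```text
clock: 23.85
tool_pos: [0.5177, 0.2343, 0.2606]
orientation: [139.6, -0.0, -55.2]
force: [0.4, 0.3, -0.3]
opening: 0.0136
gripper_force: 30.0
dpos [0.011 0.955 0.558] rot [ 0.449  0.    -0.002]
```

View pics/d1.png

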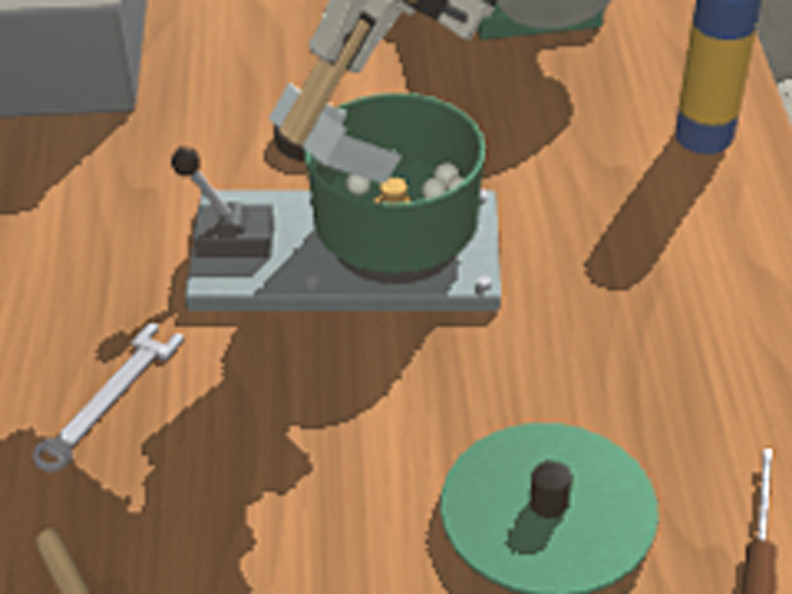

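Balls and fitting are in the bowl with none on the bench. Back to the tray's second lane.

```bash
python3 -m creep '[{"grip":1,"delta_pos":[0,0.05,-0.15],"rotation":[0.03,0,0]},{"grip":1,"delta_pos":[0,0.25,-0.05],"rotation":[0.12,0,0]},{"grip":1,"delta_pos":[0,0.5,0.15],"rotation":[0.21,0,0]},{"grip":1,"delta_pos":[0,0.75,0.35],"rotation":[0.3,0,0]},{"grip":1,"delta_pos":[0,0.95,0.5],"rotation":[0.39,0,0]}]'
python3 -m creep '[{"grip":1,"delta_pos":[0,0.02,0],"rotation":[0.06,0,0]},{"grip":1,"delta_pos":[0,0.02,0],"rotation":[0.06,0,0]}]'
python3 - <<'E'
from h import *
o=ctrl.get_obs();print(o["orientation"]);move([*tray(-128,29),.21],[180,0,-84.87])
E
```

```text
clock: 24.4
tool_pos: [0.4304, 0.1728, 0.2929]
orientation: [176.1, 0.1, -55.1]
force: [-0.7, -0.2, 0.7]
opening: 0.0141
gripper_force: 30.0
clock: 24.6
tool_pos: [0.4273, 0.1705, 0.2947]
orientation: [-178.5, 0.2, -55.1]
force: [0.3, 0.6, -0.3]
opening: 0.0139
gripper_force: 30.0
[-1.78463803e+02  1.77926189e-01 -5.51122610e+01]
dpos [3.573 2.013 0.782] rot [-0.016  0.006  0.331]
```

```bash
python3 -m creep '[{"grip":1,"delta_pos":[0.2,0.1,0],"rotation":[-0.01,0,0]},{"grip":1,"delta_pos":[0.5,0.28,0.1],"rotation":[-0.016,0,0]},{"grip":1,"delta_pos":[0.9,0.5,0.2],"rotation":[-0.016,0,0]}]'
python3 -m creep '[{"grip":1,"delta_pos":[0.45,0.25,0.1],"rotation":[0,0,0]},{"grip":1,"delta_pos":[0.9,0.5,0.2],"rotation":[0,0,0]}]'
python3 -m creep '[{"grip":1,"delta_pos":[0.45,0.25,0.1],"rotation":[0,0,0]},{"grip":1,"delta_pos":[0.9,0.5,0.2],"rotation":[0,0,0]}]'
python3 -m creep '[{"grip":1,"delta_pos":[0.4,0.2,0.1],"rotation":[0,0,0.08]},{"grip":1,"delta_pos":[0.7,0.4,0.15],"rotation":[0,0,0.16]},{"grip":1,"delta_pos":[0.87,0.5,0.2],"rotation":[0,0,0.25]},{"grip":1,"delta_pos":[0.87,0.5,0.2],"rotation":[0,0,0.33]},{"grip":1,"delta_pos":[0.87,0.5,0.2],"rotation":[0,0,0.33]}]'
python3 - <<'E'
from h import *
o=ctrl.get_obs();print(o["orientation"]);move([*tray(-128,29),.17],[180,0,-84.87])
s=snap("side");c=s["color"].astype(int)
# balls left in the tray (side view): bright blobs
g=c.min(2);m=((g>135)).astype(np.uint8);n,l,st,ce=cv2.connectedComponentsWithStats(m[290:410,330:440])
for i in range(1,n):
    if st[i,4]>12: print(st[i,4],totray(unproj(s,ce[i]+[330,290],.016)).round())
E
```

```text
clock: 24.9
tool_pos: [0.4405, 0.0703, 0.2711]
orientation: [179.5, -0.0, -55.0]
force: [0.9, 0.2, -1.3]
opening: 0.0142
gripper_force: 30.0
clock: 25.1
tool_pos: [0.45, -0.029, 0.2526]
orientation: [179.5, -0.1, -55.1]
force: [2.5, -0.0, -0.3]
opening: 0.0141
gripper_force: 30.0
clock: 25.3
tool_pos: [0.4598, -0.1273, 0.2345]
orientation: [179.4, -0.2, -55.1]
force: [2.3, 0.6, -1.5]
opening: 0.014
gripper_force: 30.0
clock: 25.8
tool_pos: [0.468, -0.2264, 0.2147]
orientation: [179.4, -0.5, -85.0]
force: [-0.2, 0.9, -0.7]
opening: 0.0137
gripper_force: 30.0
[179.44534912  -0.54319015 -85.04073015]
dpos [0.095 0.003 0.448] rot [ 0.006 -0.006 -0.002]
35 [[-30.  83.]]
48 [[73. 52.]]
57 [[15. 50.]]
123 [[48. 37.]]
61 [[93. 25.]]
65 [[12. 25.]]
```

```bash
python3 -m creep '[{"grip":1,"delta_pos":[0.09,0,0.2],"rotation":[0.006,-0.006,0]},{"grip":1,"delta_pos":[0.09,0,0.5],"rotation":[0.006,-0.006,0]},{"grip":1,"delta_pos":[0.09,0,0.7],"rotation":[0.006,-0.006,0]},{"grip":1,"delta_pos":[0.09,0,0.7],"rotation":[0.006,-0.006,0]}]'
python3 - <<'E'
from h import *
move([*tray(-128,29),.0955],[180,0,-84.87])
E
```

```text
clock: 26.25
tool_pos: [0.4663, -0.2342, 0.1411]
orientation: [179.6, 0.1, -84.6]
force: [-0.8, -0.9, -1.4]
opening: 0.0136
gripper_force: 30.0
dpos [ 0.024 -0.019  0.456] rot [0.005 0.001 0.003]
```

```bash
python3 -m creep '[{"grip":1,"delta_pos":[0.02,-0.02,0.15],"rotation":[0.004,0,0.003]},{"grip":1,"delta_pos":[0.02,-0.02,0.3],"rotation":[0.004,0,0.003]},{"grip":1,"delta_pos":[0.02,-0.02,0.42],"rotation":[0.004,0,0.003]},{"grip":1,"delta_pos":[0.02,-0.02,0.45],"rotation":[0.004,0,0.003]},{"grip":1,"delta_pos":[0.02,-0.02,0.45],"rotation":[0.004,0,0.003]}]'
python3 -c "
from h import *
o=ctrl.get_obs();print(totray(o['tool_pos']),scoop(o,[[40,0,0],[-54,0,0]])[:,2],o['orientation'])"
```

```text
clock: 26.75
tool_pos: [0.4698, -0.2367, 0.0974]
orientation: [-179.9, 0.1, -85.0]
force: [0.1, -0.3, -1.2]
opening: 0.0138
gripper_force: 30.0
[[-126.36401684   28.5434908 ]] [0.00752741 0.00742011] [-1.79934592e+02  5.42496374e-02 -8.50480875e+01]
```

```bash
python3 -m creep '[{"grip":1,"delta_pos":[0,0,0.022],"rotation":[0,0,0]},{"grip":1,"delta_pos":[0,-0.1,0.022],"rotation":[0,0,0]},{"grip":1,"delta_pos":[0,-0.3,0.022],"rotation":[0,0,0]},{"grip":1,"delta_pos":[0,-0.5,0.022],"rotation":[0,0,0]},{"grip":1,"delta_pos":[0,-0.6,0.022],"rotation":[0,0,0]}]'
python3 -m creep '[{"grip":1,"delta_pos":[0,-0.15,0],"rotation":[0,0,0]},{"grip":1,"delta_pos":[0,-0.3,0],"rotation":[0,0,0]},{"grip":1,"delta_pos":[0,-0.45,0],"rotation":[0,0,0]},{"grip":1,"delta_pos":[0,-0.55,0],"rotation":[0,0,0]},{"grip":1,"delta_pos":[0,-0.6,0],"rotation":[0,0,0]}]'
python3 -m creep '[{"grip":1,"delta_pos":[0,-0.1,0],"rotation":[0,0,0]},{"grip":1,"delta_pos":[0,-0.18,0],"rotation":[0,0,0]},{"grip":1,"delta_pos":[0,-0.24,0],"rotation":[0,0,0]},{"grip":1,"delta_pos":[0,-0.29,0],"rotation":[0,0,0]},{"grip":1,"delta_pos":[0,-0.31,0],"rotation":[0,0,0]}]'
python3 -m creep '[{"grip":1,"delta_pos":[0,-0.01,0],"rotation":[0,0,0]},{"grip":1,"delta_pos":[0,-0.03,0],"rotation":[0,0,0]},{"grip":1,"delta_pos":[0,-0.05,0],"rotation":[0,0,0]},{"grip":1,"delta_pos":[0,-0.05,0],"rotation":[0,0,0]},{"grip":1,"delta_pos":[0,-0.05,0],"rotation":[0,0,0]}]'
python3 -c "
from h import *
o=ctrl.get_obs();print(totray(o['tool_pos']),totray(scoop(o,[[40,0,0]])),scoop(o,[[40,0,0],[-54,0,0]])[:,2],o['orientation'])"
```

```text
clock: 27.25
tool_pos: [0.5316, -0.2317, 0.095]
orientation: [-179.9, 0.0, -85.1]
force: [0.6, -0.0, -1.9]
opening: 0.0136
gripper_force: 30.0
clock: 27.75
tool_pos: [0.5899, -0.2267, 0.0949]
orientation: [-180.0, 0.1, -85.1]
force: [-3.5, -1.0, 3.2]
opening: 0.014
gripper_force: 30.0
clock: 28.25
tool_pos: [0.6202, -0.2241, 0.0949]
orientation: [-180.0, 0.1, -85.1]
force: [-2.5, -0.2, 4.1]
opening: 0.0135
gripper_force: 30.0
clock: 28.75
tool_pos: [0.6252, -0.2236, 0.0949]
orientation: [-179.9, 0.1, -85.1]
force: [-1.4, -0.1, 5.2]
opening: 0.014
gripper_force: 30.0
[[29.56222348 27.68553687]] [[116.67286595  27.39671187]] [0.00498909 0.00487301] [-1.79929250e+02  6.14580299e-02 -8.51233902e+01]
```

```bash
python3 -m creep '[{"grip":1,"delta_pos":[0,-0.012,0],"rotation":[0,0,0]},{"grip":1,"delta_pos":[0,-0.012,-0.005],"rotation":[0,0,0]},{"grip":1,"delta_pos":[0,-0.012,-0.005],"rotation":[0,0,0]}]'
python3 -m creep '[{"grip":1,"delta_pos":[0,0.016,-0.015],"rotation":[0.044,0,0]},{"grip":1,"delta_pos":[0,0.032,-0.015],"rotation":[0.089,0,0]},{"grip":1,"delta_pos":[0,0.048,-0.015],"rotation":[0.133,0,0]},{"grip":1,"delta_pos":[0,0.064,-0.015],"rotation":[0.178,0,0]},{"grip":1,"delta_pos":[0,0.08,-0.01],"rotation":[0.222,0,0]}]'
python3 -m creep '[{"grip":1,"delta_pos":[0,0,0],"rotation":[0,0,0]},{"grip":1,"delta_pos":[0,0,0],"rotation":[0,0,0]},{"grip":1,"delta_pos":[0,0,0],"rotation":[0,0,0]}]'
python3 -m creep '[{"grip":1,"delta_pos":[0,-0.02,-0.1],"rotation":[0,0,0]},{"grip":1,"delta_pos":[0,-0.07,-0.25],"rotation":[0,0,0]},{"grip":1,"delta_pos":[0,-0.17,-0.5],"rotation":[0,0,0]},{"grip":1,"delta_pos":[0,-0.26,-0.75],"rotation":[0,0,0]},{"grip":1,"delta_pos":[0,-0.3,-0.9],"rotation":[0,0,0]}]'
python3 -m creep '[{"grip":1,"delta_pos":[0,-0.1,-0.25],"rotation":[0,0,0]},{"grip":1,"delta_pos":[0,-0.2,-0.55],"rotation":[0,0,0]},{"grip":1,"delta_pos":[0,-0.25,-0.7],"rotation":[0,0,0]},{"grip":1,"delta_pos":[0,-0.26,-0.75],"rotation":[0,0,0]},{"grip":1,"delta_pos":[0,-0.26,-0.75],"rotation":[0,0,0]}]'
python3 - <<'E'
from h import *
o=ctrl.get_obs()
s=snap("side");t=snap("top");c=s["color"]; q=proj(s,scoop(o,[[0,0,10]]))[0].astype(int);print(q)
crop(s,"v1",260,240,460,400,4)
for n,i in(("side",s),("top",t)):
    g=i["color"].astype(int).min(2);cv2.imwrite(f"/tmp/{n}.png",g.astype(np.uint8))
    m=(g>135).astype(np.uint8);k,l,st,ce=cv2.connectedComponentsWithStats(m)
    for j in range(1,k):
        if 12<st[j,4]<400:
            p=totray(unproj(i,ce[j],.016))[0].round()
            if abs(p[0])<150 and abs(p[1])<90: print(n,st[j,4],ce[j].round(),p)
p=dump(-20,40,216,35);move(*p)
E
```

```text
clock: 29.05
tool_pos: [0.6262, -0.2233, 0.0949]
orientation: [-180.0, 0.1, -85.1]
force: [-0.4, -0.3, 1.0]
opening: 0.0139
gripper_force: 30.0
clock: 29.55
tool_pos: [0.6171, -0.2238, 0.0953]
orientation: [-159.9, 0.1, -85.2]
force: [-0.3, 0.1, -3.1]
opening: 0.014
gripper_force: 30.0
clock: 29.85
tool_pos: [0.6186, -0.224, 0.0961]
orientation: [-160.0, 0.1, -85.1]
force: [0.2, 0.3, -1.3]
opening: 0.0139
gripper_force: 30.0
clock: 30.35
tool_pos: [0.6168, -0.2246, 0.1944]
orientation: [-159.8, -0.0, -85.1]
force: [0.3, 0.4, -2.4]
opening: 0.0141
gripper_force: 30.0
clock: 30.85
tool_pos: [0.6143, -0.2246, 0.2712]
orientation: [-159.9, 0.1, -85.1]
force: [-0.3, -0.0, -3.0]
opening: 0.0138
gripper_force: 30.0
[394 288]
top 39 [405. 171.] [130.   2.]
top 16 [412. 171.] [129. -15.]
top 24 [410. 179.] [107.  -9.]
top 25 [403. 181.] [104.  12.]
top 362 [435. 184.] [ 86. -78.]
top 101 [401. 206.] [32. 26.]
dpos [-4.121  1.375 -0.508] rot [ 0.001 -0.113 -0.315]
```

View pics/v1.png

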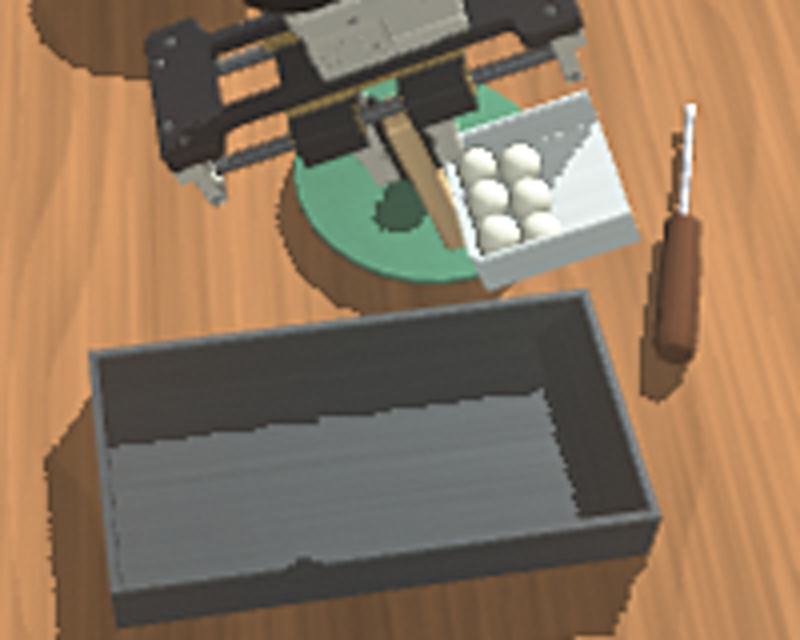

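All six remaining balls are in the scoop and the tray is empty.

```bash
python3 -m creep '[{"grip":1,"delta_pos":[-0.08,0.03,-0.01],"rotation":[0,0,0]},{"grip":1,"delta_pos":[-0.22,0.07,-0.03],"rotation":[0,0,0]},{"grip":1,"delta_pos":[-0.42,0.14,-0.05],"rotation":[0,0,0]},{"grip":1,"delta_pos":[-0.67,0.22,-0.08],"rotation":[0,0,0]},{"grip":1,"delta_pos":[-0.94,0.31,-0.11],"rotation":[0,0,0]}]'
python3 -m creep '[{"grip":1,"delta_pos":[-0.27,0.09,-0.03],"rotation":[0,0,0]},{"grip":1,"delta_pos":[-0.54,0.18,-0.06],"rotation":[0,0,0]},{"grip":1,"delta_pos":[-0.81,0.27,-0.1],"rotation":[0,0,0]}]'
python3 -m creep '[{"grip":1,"delta_pos":[-0.27,0.09,-0.03],"rotation":[0,0,0]},{"grip":1,"delta_pos":[-0.54,0.18,-0.06],"rotation":[0,0,0]},{"grip":1,"delta_pos":[-0.81,0.27,-0.1],"rotation":[0,0,0]}]'
python3 -m creep '[{"grip":1,"delta_pos":[-0.27,0.09,-0.03],"rotation":[0,0,0]},{"grip":1,"delta_pos":[-0.52,0.17,-0.06],"rotation":[0,0,0]},{"grip":1,"delta_pos":[-0.72,0.24,-0.08],"rotation":[0,0,0]},{"grip":1,"delta_pos":[-0.86,0.29,-0.1],"rotation":[0,0,0]},{"grip":1,"delta_pos":[-0.9,0.3,-0.1],"rotation":[0,0,0]}]'
python3 -m creep '[{"grip":1,"delta_pos":[-0.1,0.03,-0.01],"rotation":[0,-0.016,-0.045]},{"grip":1,"delta_pos":[-0.25,0.08,-0.03],"rotation":[0,-0.04,-0.11]},{"grip":1,"delta_pos":[-0.45,0.14,-0.06],"rotation":[0,-0.07,-0.2]},{"grip":1,"delta_pos":[-0.6,0.19,-0.08],"rotation":[0,-0.1,-0.27]},{"grip":1,"delta_pos":[-0.66,0.2,-0.09],"rotation":[0,-0.113,-0.315]}]'
python3 -m creep '[{"grip":1,"delta_pos":[0,0,0],"rotation":[0,0,0]},{"grip":1,"delta_pos":[0,0,0],"rotation":[0,0,0]}]'
python3 - <<'E'
from h import *
o=ctrl.get_obs();print(scoop(o,[[40,0,0],[-54,0,0]]))
for a in ((-20,40,170,35),(-10,40,150,35),(0,40,145,35)): print(a);move(*dump(*a))
E
```

```text
clock: 31.45
tool_pos: [0.5725, -0.1329, 0.2689]
orientation: [-160.1, 0.1, -85.2]
force: [0.4, 1.0, -2.7]
opening: 0.0137
gripper_force: 30.0
clock: 31.75
tool_pos: [0.5366, -0.0544, 0.2693]
orientation: [-160.1, 0.1, -85.1]
force: [0.6, 0.4, -2.1]
opening: 0.0137
gripper_force: 30.0
clock: 32.05
tool_pos: [0.501, 0.0237, 0.2697]
orientation: [-160.1, 0.1, -85.1]
force: [0.7, 0.0, -3.4]
opening: 0.0139
gripper_force: 30.0
clock: 32.55
tool_pos: [0.4621, 0.1108, 0.2693]
orientation: [-160.0, 0.1, -85.0]
force: [1.1, -0.7, -1.7]
opening: 0.0139
gripper_force: 30.0
clock: 33.05
tool_pos: [0.4351, 0.1741, 0.2711]
orientation: [-160.0, -0.0, -54.7]
force: [-0.1, -0.3, -2.2]
opening: 0.0136
gripper_force: 30.0
clock: 33.25
tool_pos: [0.4358, 0.173, 0.2712]
orientation: [-160.0, -0.1, -55.2]
force: [-0.2, 0.0, -3.4]
opening: 0.0137
gripper_force: 30.0
[[0.52818289 0.23723296 0.21627857]
 [0.45568282 0.18673646 0.18418739]]
(-20, 40, 170, 35)
dpos [-0.025  0.178  0.428] rot [ 0.    -0.001 -0.001]
(-10, 40, 150, 35)
dpos [-0.025  0.077  0.479] rot [-0.111 -0.001 -0.002]
(0, 40, 145, 35)
dpos [-0.026 -0.096  0.42 ] rot [-0.222 -0.001 -0.002]
```

```bash
python3 -m creep '[{"grip":1,"delta_pos":[-0.01,0.06,0.2],"rotation":[-0.03,0,0]},{"grip":1,"delta_pos":[-0.02,0.08,0.4],"rotation":[-0.07,0,0]},{"grip":1,"delta_pos":[-0.025,0.08,0.48],"rotation":[-0.111,0,0]},{"grip":1,"delta_pos":[-0.025,0,0.46],"rotation":[-0.16,0,0]},{"grip":1,"delta_pos":[-0.025,-0.1,0.42],"rotation":[-0.222,0,0]}]'
python3 -m creep '[{"grip":1,"delta_pos":[0,-0.05,-0.03],"rotation":[-0.031,0,0]},{"grip":1,"delta_pos":[0,-0.1,-0.06],"rotation":[-0.064,0,0]},{"grip":1,"delta_pos":[0,-0.15,-0.1],"rotation":[-0.098,0,0]},{"grip":1,"delta_pos":[0,-0.21,-0.125],"rotation":[-0.131,0,0]},{"grip":1,"delta_pos":[0,-0.28,-0.16],"rotation":[-0.175,0,0]}]'
python3 -m creep '[{"grip":1,"delta_pos":[0,0,0],"rotation":[0,0,0]},{"grip":1,"delta_pos":[0,0,0],"rotation":[0,0,0]},{"grip":1,"delta_pos":[0,0,0],"rotation":[0,0,0]},{"grip":1,"delta_pos":[0,0,0],"rotation":[0,0,0]},{"grip":1,"delta_pos":[0,0,0],"rotation":[0,0,0]}]'
python3 -m creep '[{"grip":1,"delta_pos":[0,-0.13,-0.1],"rotation":[-0.09,0,0]},{"grip":1,"delta_pos":[0,-0.28,-0.2],"rotation":[-0.18,0,0]},{"grip":1,"delta_pos":[0,-0.44,-0.27],"rotation":[-0.27,0,0]},{"grip":1,"delta_pos":[0,-0.44,-0.27],"rotation":[-0.27,0,0]},{"grip":1,"delta_pos":[0,-0.44,-0.27],"rotation":[-0.27,0,0]}]'
python3 -m creep '[{"grip":1,"delta_pos":[0,0.05,-0.15],"rotation":[0.03,0,0]},{"grip":1,"delta_pos":[0,0.25,-0.05],"rotation":[0.12,0,0]},{"grip":1,"delta_pos":[0,0.5,0.15],"rotation":[0.21,0,0]},{"grip":1,"delta_pos":[0,0.75,0.35],"rotation":[0.3,0,0]},{"grip":1,"delta_pos":[0,0.95,0.5],"rotation":[0.39,0,0]}]'
python3 -m creep '[{"grip":1,"delta_pos":[0,0.02,0],"rotation":[0.05,0,0]},{"grip":1,"delta_pos":[0,0.02,0],"rotation":[0.05,0,0]}]'
python3 - <<'E'
from h import *
s=snap("side");t=snap("top")
crop(s,"w1",270,140,370,230,6)
a=cv2.imread("pics/w1.png");crop(t,"w2",175,185,265,275,6);b=cv2.imread("pics/w2.png");cv2.imwrite("pics/w.png",cv2.resize(np.hstack([a,b]),(800,379)))
move([*tray(-20,0),.25],[180,0,-84.87])
E
```

```text
clock: 33.75
tool_pos: [0.4535, 0.1883, 0.2352]
orientation: [179.8, -0.1, -55.2]
force: [0.1, -0.0, -2.6]
opening: 0.0137
gripper_force: 30.0
clock: 34.25
tool_pos: [0.4773, 0.2049, 0.2518]
orientation: [164.2, -0.2, -55.2]
force: [0.7, 0.6, -1.2]
opening: 0.0138
gripper_force: 30.0
clock: 34.75
tool_pos: [0.4765, 0.2051, 0.2522]
orientation: [164.4, -0.1, -55.0]
force: [0.3, 0.4, -1.9]
opening: 0.0137
gripper_force: 30.0
clock: 35.25
tool_pos: [0.518, 0.2343, 0.2614]
orientation: [139.6, -0.1, -55.0]
force: [-0.7, 0.1, -0.9]
opening: 0.014
gripper_force: 30.0
clock: 35.75
tool_pos: [0.4308, 0.1725, 0.2939]
orientation: [176.2, 0.0, -55.0]
force: [-0.9, 1.2, 0.7]
opening: 0.0138
gripper_force: 30.0
clock: 35.95
tool_pos: [0.4278, 0.1703, 0.2957]
orientation: [-179.3, 0.1, -55.0]
force: [-0.4, 0.1, -1.0]
opening: 0.0137
gripper_force: 30.0
dpos [4.355 1.237 0.431] rot [-0.002  0.001  0.332]
```

```bash
python3 -m creep '[{"grip":1,"delta_pos":[0.2,0.06,0],"rotation":[0,0,0]},{"grip":1,"delta_pos":[0.5,0.14,0],"rotation":[0,0,0]},{"grip":1,"delta_pos":[0.95,0.26,0.05],"rotation":[0,0,0]}]'
python3 -m creep '[{"grip":1,"delta_pos":[0.48,0.13,0.05],"rotation":[0,0,0]},{"grip":1,"delta_pos":[0.95,0.26,0.1],"rotation":[0,0,0]}]'
python3 -m creep '[{"grip":1,"delta_pos":[0.48,0.13,0.05],"rotation":[0,0,0]},{"grip":1,"delta_pos":[0.95,0.26,0.1],"rotation":[0,0,0]}]'
python3 -m creep '[{"grip":1,"delta_pos":[0.4,0.13,0.1],"rotation":[0,0,0.08]},{"grip":1,"delta_pos":[0.7,0.2,0.1],"rotation":[0,0,0.16]},{"grip":1,"delta_pos":[0.95,0.26,0.1],"rotation":[0,0,0.25]},{"grip":1,"delta_pos":[0.95,0.26,0.1],"rotation":[0,0,0.33]},{"grip":1,"delta_pos":[0.95,0.26,0.1],"rotation":[0,0,0.33]}]'
python3 - <<'E'
from h import *
move([*tray(-47,0),.13],[180,0,-84.87])
E
```

```text
clock: 36.35
tool_pos: [0.4644, 0.0803, 0.2861]
orientation: [179.8, -0.1, -54.8]
force: [0.9, 0.2, -0.8]
opening: 0.0139
gripper_force: 30.0
clock: 36.55
tool_pos: [0.4976, -0.0145, 0.2755]
orientation: [179.7, -0.1, -55.0]
force: [1.4, -0.3, -1.3]
opening: 0.0137
gripper_force: 30.0
clock: 36.75
tool_pos: [0.5308, -0.1079, 0.2656]
orientation: [179.7, -0.1, -55.0]
force: [1.0, 1.1, -1.6]
opening: 0.0139
gripper_force: 30.0
clock: 37.25
tool_pos: [0.5632, -0.1997, 0.2551]
orientation: [179.7, -0.3, -84.9]
force: [-0.7, 0.2, -1.4]
opening: 0.0137
gripper_force: 30.0
dpos [0.564 0.162 1.255] rot [ 0.004 -0.003 -0.   ]
```

```bash
python3 -m creep '[{"grip":1,"delta_pos":[0.3,0.1,0.1],"rotation":[0.004,-0.003,0]},{"grip":1,"delta_pos":[0.56,0.16,0.2],"rotation":[0.004,-0.003,0]},{"grip":1,"delta_pos":[0.56,0.16,0.5],"rotation":[0.004,-0.003,0]},{"grip":1,"delta_pos":[0.56,0.16,0.8],"rotation":[0.004,-0.003,0]},{"grip":1,"delta_pos":[0.56,0.16,0.9],"rotation":[0.004,-0.003,0]}]'
python3 -m creep '[{"grip":1,"delta_pos":[0,0,0.2],"rotation":[0,0,0]},{"grip":1,"delta_pos":[0,0,0.4],"rotation":[0,0,0]},{"grip":1,"delta_pos":[0,0,0.6],"rotation":[0,0,0]},{"grip":1,"delta_pos":[0,0,0.66],"rotation":[0,0,0]},{"grip":1,"delta_pos":[0,0,0.66],"rotation":[0,0,0]}]'
python3 - <<'E'
from h import *
o=ctrl.get_obs();print(scoop(o,[[40,0,0],[-54,0,0]])[:,2],totray(o["tool_pos"]),o["orientation"])
E
```

```text
clock: 37.75
tool_pos: [0.5499, -0.2557, 0.1628]
orientation: [179.8, 0.1, -84.5]
force: [0.0, -0.5, -1.7]
opening: 0.0139
gripper_force: 30.0
clock: 38.25
tool_pos: [0.5516, -0.256, 0.0995]
orientation: [180.0, -0.0, -84.6]
force: [0.1, 0.1, -1.3]
opening: 0.0136
gripper_force: 30.0
[0.00945571 0.00946292] [[-46.65586261   1.98336713]] [ 1.79995601e+02 -9.64951896e-03 -8.45830058e+01]
```

```bash
python3 -m creep '[{"grip":1,"delta_pos":[0,0,0.02],"rotation":[0,0,0]},{"grip":1,"delta_pos":[0,0,0.043],"rotation":[0,0,0]},{"grip":1,"delta_pos":[0,0,0.043],"rotation":[0,0,0]}]'
python3 -m creep '[{"grip":0.4,"delta_pos":[0,0,0],"rotation":[0,0,0]},{"grip":0.4,"delta_pos":[0,0,0],"rotation":[0,0,0]},{"grip":0.4,"delta_pos":[0,0,0],"rotation":[0,0,0]},{"grip":0.4,"delta_pos":[0,0,0],"rotation":[0,0,0]},{"grip":0.4,"delta_pos":[0,0,0],"rotation":[0,0,0]}]'
python3 -m creep '[{"grip":0.4,"delta_pos":[0,0,-0.2],"rotation":[0,0,0]},{"grip":0.4,"delta_pos":[0,0,-0.5],"rotation":[0,0,0]},{"grip":0.4,"delta_pos":[0,0,-1],"rotation":[0,0,0]}]'
python3 -m creep '[{"grip":0.4,"delta_pos":[0,0.4,-0.2],"rotation":[0,0,0]},{"grip":0.4,"delta_pos":[0,0.9,-0.4],"rotation":[0,0,0]},{"grip":0.4,"delta_pos":[0,0.9,-0.4],"rotation":[0,0,0]},{"grip":0.4,"delta_pos":[0,0.9,-0.4],"rotation":[0,0,0]}]'
python3 - <<'E'
from g import *
s=snap("side");t=snap("top")
A1=cv2.resize(s["color"][140:230,270:370,::-1],(400,360),interpolation=2);A2=cv2.resize(t["color"][180:270,175:275,::-1],(400,360),interpolation=2)
L=cv2.resize(s["color"][130:430,190:530,::-1],(272,240));M=cv2.resize(t["color"][140:320,150:470,::-1],(427,240))
cv2.imwrite("pics/fin.png",np.vstack([np.hstack([A1,A2]),np.pad(np.hstack([L,M]),((0,0),(0,101),(0,0)))]))
print("lid",ring(t,green(t,(270,130,375,255)),.02,.086,(.655,-.008)),ring(s,green(s,(310,230,420,315)),.02,.086,(.655,-.008),True))
E
```

```text
clock: 38.55
tool_pos: [0.5515, -0.2563, 0.0956]
orientation: [-179.9, -0.0, -84.7]
force: [-1.1, 0.7, -1.7]
opening: 0.0138
gripper_force: 30.0
clock: 39.05
tool_pos: [0.5513, -0.2563, 0.0951]
orientation: [-180.0, -0.0, -84.7]
force: [0.1, -0.2, -0.7]
opening: 0.0478
gripper_force: 0.0
clock: 39.35
tool_pos: [0.5493, -0.2558, 0.1931]
orientation: [179.7, 0.1, -84.7]
force: [1.6, -0.8, -0.1]
opening: 0.0523
gripper_force: 0.0
clock: 39.75
tool_pos: [0.4609, -0.2648, 0.2364]
orientation: [-179.8, -0.0, -84.8]
force: [1.0, -0.1, 0.2]
opening: 0.0527
gripper_force: 0.0
lid (array([ 0.6601, -0.0537,  0.0845]), 0.35) (array([ 0.6614, -0.0519,  0.0847]), 0.16)
```

View pics/fin.png

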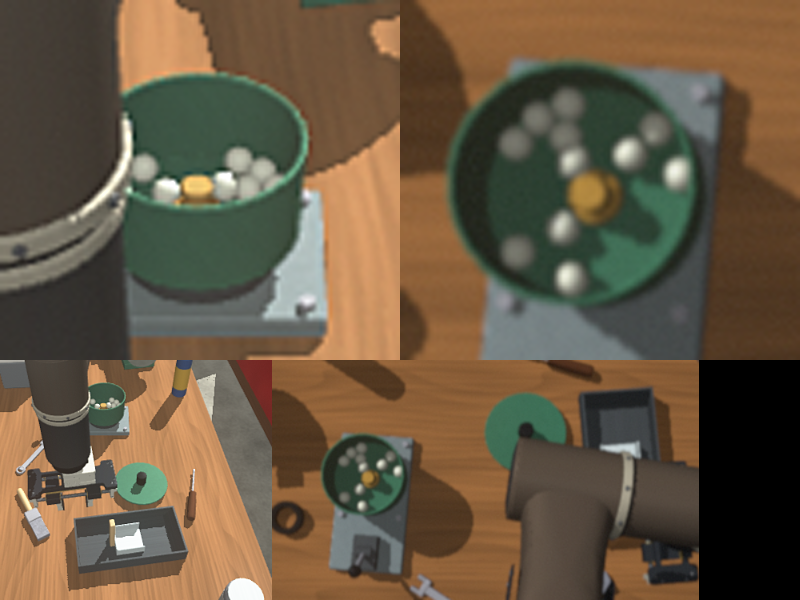

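All 11 balls and the upright fitting are in the bowl, and the scoop lies flat in the tray. The lid has been knocked to about (0.661, -0.053), so I'll fetch it there.

Run:
```python
from h import *
move([.6607,-.0528,.15],[180,0,-84.8])
```

```text
dpos [-1.926 -2.174  0.851] rot [-0.001 -0.     0.001]
```

```bash
python3 -m creep '[{"grip":0.2,"delta_pos":[-0.3,-0.3,0],"rotation":[0,0,0]},{"grip":0.2,"delta_pos":[-0.6,-0.7,0],"rotation":[0,0,0]},{"grip":0.2,"delta_pos":[-0.9,-1,0],"rotation":[0,0,0]}]'
python3 -m creep '[{"grip":0.2,"delta_pos":[-0.3,-0.3,0.1],"rotation":[0,0,0]},{"grip":0.2,"delta_pos":[-0.7,-0.7,0.3],"rotation":[0,0,0]},{"grip":0.2,"delta_pos":[-1,-1,0.5],"rotation":[0,0,0]},{"grip":0.2,"delta_pos":[-1,-1,0.5],"rotation":[0,0,0]}]'
python3 -m creep '[{"grip":0.2,"delta_pos":[0,-0.15,0.3],"rotation":[0,0,0]},{"grip":0.2,"delta_pos":[0,-0.15,0.35],"rotation":[0,0,0]},{"grip":0.2,"delta_pos":[0,-0.15,0.35],"rotation":[0,0,0]}]'
python3 - <<'E'
from g import *
s=snap("side")
print("lid",ring(s,green(s,(310,230,420,315)),.02,.086,(.66,-.053),True))
move([.661,-.0525,.045],[180,0,-84.8])
E
```

```text
clock: 40.15
tool_pos: [0.555, -0.1644, 0.2338]
orientation: [180.0, -0.0, -84.7]
force: [0.6, -0.7, 0.2]
opening: 0.0682
gripper_force: 0.0
clock: 40.55
tool_pos: [0.6449, -0.0529, 0.1797]
orientation: [179.7, -0.0, -84.5]
force: [-0.9, 0.1, -0.3]
opening: 0.0699
gripper_force: 0.0
clock: 40.85
tool_pos: [0.6574, -0.0556, 0.1474]
orientation: [179.8, -0.0, -84.7]
force: [0.4, -0.8, 0.3]
opening: 0.0706
gripper_force: 0.0
lid (array([ 0.6609, -0.0529,  0.0853]), 0.16)
dpos [-0.03  -0.036  1.041] rot [ 0.001 -0.     0.001]
```

```bash
python3 -m creep '[{"grip":0.2,"delta_pos":[-0.03,-0.03,0.3],"rotation":[0,0,0]},{"grip":0.2,"delta_pos":[-0.03,-0.03,0.6],"rotation":[0,0,0]},{"grip":0.2,"delta_pos":[-0.03,-0.03,0.8],"rotation":[0,0,0]},{"grip":0.2,"delta_pos":[-0.03,-0.03,0.95],"rotation":[0,0,0]},{"grip":0.2,"delta_pos":[-0.03,-0.03,1],"rotation":[0,0,0]}]'
python3 -m creep '[{"grip":1,"delta_pos":[0,0,0.02],"rotation":[0,0,0]},{"grip":1,"delta_pos":[0,0,0.02],"rotation":[0,0,0]},{"grip":1,"delta_pos":[0,0,0.02],"rotation":[0,0,0]},{"grip":1,"delta_pos":[0,0,0.02],"rotation":[0,0,0]},{"grip":1,"delta_pos":[0,0,0.02],"rotation":[0,0,0]}]'
python3 -m creep '[{"grip":1,"delta_pos":[0,0,0],"rotation":[0,0,0]},{"grip":1,"delta_pos":[0,0,0],"rotation":[0,0,0]},{"grip":1,"delta_pos":[0,0,0],"rotation":[0,0,0]}]'
python3 -c "
from h import *
o=ctrl.get_obs();print(o['tool_pos'],o['orientation'])"
```

```text
clock: 41.4
tool_pos: [0.6605, -0.0527, 0.0495]
orientation: [180.0, -0.0, -84.7]
force: [0.5, -0.4, -0.0]
opening: 0.0702
gripper_force: 0.0
clock: 41.9
tool_pos: [0.6612, -0.0522, 0.0487]
orientation: [-179.9, 0.0, -84.7]
force: [-0.4, 0.0, 0.1]
opening: 0.0359
gripper_force: 0.0
clock: 42.2
tool_pos: [0.6611, -0.0523, 0.0486]
orientation: [-179.9, -0.0, -84.7]
force: [-1.2, 1.9, 4.3]
opening: 0.0316
gripper_force: 30.0
[ 0.66105006 -0.05225816  0.04855853] [-1.79942001e+02 -6.44995205e-03 -8.47012192e+01]
```

```bash
python3 -m creep '[{"grip":1,"delta_pos":[0,0,-0.1],"rotation":[0,0,0]},{"grip":1,"delta_pos":[0,0,-0.3],"rotation":[0,0,0]},{"grip":1,"delta_pos":[0,0,-0.6],"rotation":[0,0,0]},{"grip":1,"delta_pos":[0,0,-1],"rotation":[0,0,0]}]'
python3 -m creep '[{"grip":1,"delta_pos":[0,0,-0.4],"rotation":[0,0,0]},{"grip":1,"delta_pos":[0,0,-0.8],"rotation":[0,0,0]},{"grip":1,"delta_pos":[0,0,-0.95],"rotation":[0,0,0]},{"grip":1,"delta_pos":[0,0,-0.95],"rotation":[0,0,0]}]'
python3 - <<'E'
from h import *
move([*B,.24],[180,0,-84.8])
E
```

```text
clock: 42.6
tool_pos: [0.6592, -0.0524, 0.1471]
orientation: [179.8, 0.0, -84.7]
force: [0.9, 0.6, -2.8]
opening: 0.0313
gripper_force: 30.0
clock: 43.0
tool_pos: [0.6619, -0.0522, 0.2464]
orientation: [-179.7, 0.0, -84.7]
force: [-0.3, -0.2, -2.6]
opening: 0.0312
gripper_force: 30.0
dpos [-3.218  0.749  0.061] rot [-0.004  0.     0.001]
```

```bash
python3 -m creep '[{"grip":1,"delta_pos":[-0.15,0.03,0],"rotation":[0,0,0]},{"grip":1,"delta_pos":[-0.4,0.09,0],"rotation":[0,0,0]},{"grip":1,"delta_pos":[-0.8,0.18,0],"rotation":[0,0,0]}]'
python3 -m creep '[{"grip":1,"delta_pos":[-0.4,0.09,0],"rotation":[0,0,0]},{"grip":1,"delta_pos":[-0.8,0.19,0],"rotation":[0,0,0]}]'
python3 -m creep '[{"grip":1,"delta_pos":[-0.4,0.09,0],"rotation":[0,0,0]},{"grip":1,"delta_pos":[-0.8,0.19,0],"rotation":[0,0,0]}]'
python3 -m creep '[{"grip":1,"delta_pos":[-0.35,0.09,0],"rotation":[0,0,0]},{"grip":1,"delta_pos":[-0.65,0.15,0],"rotation":[0,0,0]},{"grip":1,"delta_pos":[-0.8,0.19,0],"rotation":[0,0,0]},{"grip":1,"delta_pos":[-0.8,0.19,0],"rotation":[0,0,0]},{"grip":1,"delta_pos":[-0.8,0.19,0],"rotation":[0,0,0]}]'
python3 -m creep '[{"grip":1,"delta_pos":[0,0,0],"rotation":[0,0,0]},{"grip":1,"delta_pos":[0,0,0],"rotation":[0,0,0]},{"grip":1,"delta_pos":[0,0,0],"rotation":[0,0,0]}]'
python3 - <<'E'
from g import *
o=ctrl.get_obs();s=snap("side");zf=o["tool_pos"][2]-.0486+.02
print(o["tool_pos"],o["orientation"],ring(s,green(s,(270,60,370,170)),zf,.086,(.557,.26),True))
move([*B,.19],[180,0,-84.8])
E
```

```text
clock: 43.3
tool_pos: [0.6341, 0.0254, 0.2403]
orientation: [179.8, -0.0, -84.9]
force: [0.9, 1.5, -2.8]
opening: 0.0313
gripper_force: 30.0
clock: 43.5
tool_pos: [0.6073, 0.105, 0.2406]
orientation: [179.8, -0.0, -84.7]
force: [0.3, 1.3, -2.6]
opening: 0.0311
gripper_force: 30.0
clock: 43.7
tool_pos: [0.5809, 0.1831, 0.2408]
orientation: [179.8, -0.1, -84.7]
force: [1.0, 0.0, -2.1]
opening: 0.031
gripper_force: 30.0
clock: 44.2
tool_pos: [0.5559, 0.2592, 0.2416]
orientation: [179.9, -0.1, -84.7]
force: [-0.4, 0.0, -1.4]
opening: 0.0314
gripper_force: 30.0
clock: 44.5
tool_pos: [0.5569, 0.2586, 0.2429]
orientation: [-180.0, -0.0, -84.8]
force: [0.2, 0.1, -2.3]
opening: 0.0315
gripper_force: 30.0
[0.55686646 0.25859151 0.24293999] [-1.79970376e+02 -9.58064930e-03 -8.47786436e+01] (array([0.626 , 0.2057, 0.1675]), 1.39)
dpos [-0.025 -0.01   0.53 ] rot [-0. -0.  0.]
```

Descend to just above the rim, then ease down.

```bash
python3 -m creep '[{"grip":1,"delta_pos":[-0.025,-0.01,0.2],"rotation":[0,0,0]},{"grip":1,"delta_pos":[-0.025,-0.01,0.4],"rotation":[0,0,0]},{"grip":1,"delta_pos":[-0.025,-0.01,0.55],"rotation":[0,0,0]},{"grip":1,"delta_pos":[-0.025,-0.01,0.55],"rotation":[0,0,0]},{"grip":1,"delta_pos":[-0.025,-0.01,0.55],"rotation":[0,0,0]}]'
python3 -m creep '[{"grip":1,"delta_pos":[0,0,0.05],"rotation":[0,0,0]},{"grip":1,"delta_pos":[0,0,0.1],"rotation":[0,0,0]},{"grip":1,"delta_pos":[0,0,0.14],"rotation":[0,0,0]},{"grip":1,"delta_pos":[0,0,0.17],"rotation":[0,0,0]},{"grip":1,"delta_pos":[0,0,0.17],"rotation":[0,0,0]}]'
python3 -c "
from h import *
o=ctrl.get_obs();print(o['tool_pos']);move([*B,.1646],[180,0,-84.8])"
```

```text
clock: 45.05
tool_pos: [0.5577, 0.2618, 0.1884]
orientation: [-180.0, -0.0, -84.7]
force: [0.9, -0.0, -1.5]
opening: 0.0313
gripper_force: 30.0
clock: 45.55
tool_pos: [0.5572, 0.2619, 0.1705]
orientation: [180.0, -0.0, -84.7]
force: [-0.6, -0.2, -2.7]
opening: 0.0308
gripper_force: 30.0
[0.55719539 0.26185289 0.17046636]
dpos [ 0.006 -0.004  0.059] rot [ 0.    -0.     0.001]
```

```bash
python3 -m creep '[{"grip":1,"delta_pos":[0.005,0,0.02],"rotation":[0,0,0]},{"grip":1,"delta_pos":[0.005,0,0.045],"rotation":[0,0,0]},{"grip":1,"delta_pos":[0.005,0,0.045],"rotation":[0,0,0]}]'
python3 -m creep '[{"grip":1,"delta_pos":[0,0,0.02],"rotation":[0,0,0]},{"grip":1,"delta_pos":[0,0,0.02],"rotation":[0,0,0]},{"grip":1,"delta_pos":[0,0,0.02],"rotation":[0,0,0]}]'
```

```text
clock: 45.85
tool_pos: [0.5573, 0.2614, 0.1662]
orientation: [-180.0, -0.0, -84.7]
force: [-0.2, 0.3, -2.9]
opening: 0.0314
gripper_force: 30.0
clock: 46.15
tool_pos: [0.5577, 0.2616, 0.1647]
orientation: [-179.9, 0.0, -84.7]
force: [1.0, -0.9, -0.6]
opening: 0.0313
gripper_force: 30.0
```

```bash
python3 -m creep '[{"grip":1,"delta_pos":[0,0,0.008],"rotation":[0,0,0]},{"grip":0.3,"delta_pos":[0,0,0.008],"rotation":[0,0,0]},{"grip":0.3,"delta_pos":[0,0,0],"rotation":[0,0,0]},{"grip":0.3,"delta_pos":[0,0,0],"rotation":[0,0,0]},{"grip":0.3,"delta_pos":[0,0,0],"rotation":[0,0,0]}]'
python3 -m creep '[{"grip":0.3,"delta_pos":[0,0,-0.05],"rotation":[0,0,0]},{"grip":0.3,"delta_pos":[0,0,-0.2],"rotation":[0,0,0]},{"grip":0.3,"delta_pos":[0,0,-0.5],"rotation":[0,0,0]},{"grip":0.3,"delta_pos":[0,0,-0.8],"rotation":[0,0,0]},{"grip":0.3,"delta_pos":[0,0,-0.8],"rotation":[0,0,0]}]'
python3 -m creep '[{"grip":1,"delta_pos":[0,0.3,0],"rotation":[0,0,-0.08]},{"grip":1,"delta_pos":[0,0.6,0],"rotation":[0,0,-0.16]},{"grip":1,"delta_pos":[0,1,0],"rotation":[0,0,-0.24]},{"grip":1,"delta_pos":[0,1,0],"rotation":[0,0,-0.32]},{"grip":1,"delta_pos":[0,1,0],"rotation":[0,0,-0.4]}]'
python3 -m creep '[{"grip":1,"delta_pos":[0,0,0],"rotation":[0,0,-0.08]},{"grip":1,"delta_pos":[0,0,0],"rotation":[0,0,-0.16]},{"grip":1,"delta_pos":[0,0,0],"rotation":[0,0,-0.24]},{"grip":1,"delta_pos":[0,0,0],"rotation":[0,0,-0.32]},{"grip":1,"delta_pos":[0,0,0],"rotation":[0,0,-0.4]}]'
python3 -m creep '[{"grip":1,"delta_pos":[0,0,0],"rotation":[0,0,-0.09]},{"grip":1,"delta_pos":[0,0,0],"rotation":[0,0,-0.09]},{"grip":1,"delta_pos":[0,0,0],"rotation":[0,0,-0.09]}]'
python3 - <<'E'
from g import *
s=snap("side");t=snap("top")
for n,c,b in(("side",s,(270,135,375,230)),("top",t,(170,170,275,280))):
    print(n,ring(c,green(c,b),.136,.086,(.557,.261),n=="side"))
u=np.array([np.cos(np.radians(-4.25)),np.sin(np.radians(-4.25))])
for x,z in((-.24,.22),(-.24,.112)): move([*(B+u*x),z],[180,0,-4.25])
o=ctrl.get_obs();print(o["joint_pos"])
# lever ball (dark) in side view
q=proj(s,[*(B-.189*u),.112])[0];q2=proj(t,[*(B-.189*u),.112])[0];print(q,q2)
for c,p in((s,q),(t,q2)):
    x,y=p.astype(int);g=c["color"][y-14:y+14,x-14:x+14].max(2);v,w=np.nonzero(g<48);print(len(v),w.mean()+x-14,v.mean()+y-14)
    print(unproj(c,[w.mean()+x-14,v.mean()+y-14],.112))
E
```

```text
clock: 46.65
tool_pos: [0.5575, 0.2615, 0.1645]
orientation: [-180.0, -0.0, -84.7]
force: [0.4, -0.2, -0.7]
opening: 0.0576
gripper_force: 0.0
clock: 47.15
tool_pos: [0.5594, 0.2625, 0.2497]
orientation: [-179.6, 0.2, -84.7]
force: [0.3, 0.1, -0.4]
opening: 0.0611
gripper_force: 0.0
clock: 47.65
tool_pos: [0.457, 0.2523, 0.2453]
orientation: [-179.9, -0.0, -48.3]
force: [0.6, -1.1, 0.3]
opening: 0.027
gripper_force: 0.0
clock: 48.15
tool_pos: [0.4578, 0.2523, 0.2446]
orientation: [-180.0, -0.0, -12.4]
force: [0.0, -0.8, -0.5]
opening: 0.0002
gripper_force: 0.0
clock: 48.45
tool_pos: [0.4578, 0.2523, 0.2445]
orientation: [-180.0, -0.0, -4.8]
force: [-0.3, -0.4, 0.3]
opening: 0.0005
gripper_force: 0.0
side (array([0.5576, 0.2606, 0.0863]), 0.12)
top (array([0.5611, 0.258 , 0.0828]), 1.96)
dpos [-1.414 -0.151  0.244] rot [-0.    -0.    -0.006]
dpos [-1.414 -0.151  1.324] rot [-0.    -0.    -0.006]
[ 5.03987315e+01  6.16728311e+00 -1.84741687e+01  3.03332079e-02
 -6.53326732e+01  3.47945016e+01]
[254.45810979 179.52572911] [211.80443391 299.48260062]
22 255.45454545454544 179.9090909090909
[[0.37210557 0.27334014 0.112     ]]
65 214.53846153846155 295.6923076923077
[[0.37874185 0.26861059 0.112     ]]
```

The lid fit shows it centred and seated. The lever is still at its off position, so I'll go behind it with closed fingers.

```bash
python3 -m creep '[{"grip":1,"delta_pos":[-0.3,-0.03,0],"rotation":[0,0,0]},{"grip":1,"delta_pos":[-0.6,-0.07,0],"rotation":[0,0,0]},{"grip":1,"delta_pos":[-0.9,-0.1,0.1],"rotation":[0,0,0]}]'
python3 -m creep '[{"grip":1,"delta_pos":[-0.3,-0.03,0.1],"rotation":[0,0,0]},{"grip":1,"delta_pos":[-0.51,-0.05,0.14],"rotation":[0,0,0]},{"grip":1,"delta_pos":[-0.51,-0.05,0.14],"rotation":[0,0,0]},{"grip":1,"delta_pos":[-0.51,-0.05,0.14],"rotation":[0,0,0]}]'
python3 - <<'E'
from h import *
u=np.array([np.cos(np.radians(-4.25)),np.sin(np.radians(-4.25))])
move([*(B+u*-.24),.112],[180,0,-4.25])
E
```

```text
clock: 48.85
tool_pos: [0.3687, 0.2701, 0.2352]
orientation: [-179.9, -0.1, -4.8]
force: [-0.2, 0.4, 0.0]
opening: 0.0002
gripper_force: 0.0
clock: 49.25
tool_pos: [0.3184, 0.2789, 0.2207]
orientation: [-180.0, -0.1, -4.6]
force: [-0.1, -0.4, -0.2]
opening: 0.0006
gripper_force: 0.0
dpos [-3.000e-03 -1.000e-03  1.087e+00] rot [-0.001 -0.001 -0.004]
```

```bash
python3 -m creep '[{"grip":1,"delta_pos":[0,0,0.3],"rotation":[0,0,0]},{"grip":1,"delta_pos":[0,0,0.6],"rotation":[0,0,0]},{"grip":1,"delta_pos":[0,0,1],"rotation":[0,0,0]},{"grip":1,"delta_pos":[0,0,1],"rotation":[0,0,0]},{"grip":1,"delta_pos":[0,0,1],"rotation":[0,0,0]}]'
python3 -m creep '[{"grip":1,"delta_pos":[0.1,0,0.08],"rotation":[0,0,0]},{"grip":1,"delta_pos":[0.2,0,0.08],"rotation":[0,0,0]},{"grip":1,"delta_pos":[0.3,0,0.08],"rotation":[0,0,0]},{"grip":1,"delta_pos":[0.4,0,0.08],"rotation":[0,0,0]},{"grip":1,"delta_pos":[0.5,0,0.08],"rotation":[0,0,0]}]'
python3 -m creep '[{"grip":1,"delta_pos":[0.1,0,0],"rotation":[0,0,0]},{"grip":1,"delta_pos":[0.2,0,0],"rotation":[0,0,0]},{"grip":1,"delta_pos":[0.3,0,0],"rotation":[0,0,0]},{"grip":1,"delta_pos":[0.4,0,0],"rotation":[0,0,0]},{"grip":1,"delta_pos":[0.4,0,0],"rotation":[0,0,0]}]'
python3 - <<'E'
from h import *
u=np.array([np.cos(np.radians(-4.25)),np.sin(np.radians(-4.25))])
o=ctrl.get_obs();print((o["tool_pos"][:2]-B)@u,o["tool_pos"][2],o["force"])
E
```

```text
clock: 49.75
tool_pos: [0.3193, 0.2785, 0.1208]
orientation: [179.9, -0.0, -4.7]
force: [1.3, 0.8, 0.3]
opening: 0.0004
gripper_force: 0.0
clock: 50.25
tool_pos: [0.3696, 0.2748, 0.1129]
orientation: [-179.9, -0.1, -4.6]
force: [-1.6, 1.1, 2.1]
opening: 0.0003
gripper_force: 1.2
clock: 50.75
tool_pos: [0.4094, 0.2711, 0.1121]
orientation: [180.0, -0.0, -4.7]
force: [0.2, 0.2, -0.2]
opening: 0.0004
gripper_force: 0.0
-0.1485426007792585 0.11212259499620769 [ 0.20154399  0.23034965 -0.17198052]
```

```bash
python3 -m creep '[{"grip":1,"delta_pos":[0.04,0,0],"rotation":[0,0,0]},{"grip":1,"delta_pos":[0.08,0,0],"rotation":[0,0,0]},{"grip":1,"delta_pos":[0.12,0,0],"rotation":[0,0,0]},{"grip":1,"delta_pos":[0.12,0,0],"rotation":[0,0,0]}]'
python3 -m creep '[{"grip":1,"delta_pos":[0.03,0,0],"rotation":[0,0,0]},{"grip":1,"delta_pos":[0.03,0,0],"rotation":[0,0,0]},{"grip":1,"delta_pos":[0.03,0,0],"rotation":[0,0,0]}]'
python3 -m creep '[{"grip":1,"delta_pos":[0.03,0,0],"rotation":[0,0,0]},{"grip":1,"delta_pos":[0.03,0,0],"rotation":[0,0,0]},{"grip":1,"delta_pos":[0.03,0,0],"rotation":[0,0,0]}]'
python3 - <<'E'
from h import *
u=np.array([np.cos(np.radians(-4.25)),np.sin(np.radians(-4.25))])
o=ctrl.get_obs();print((o["tool_pos"][:2]-B)@u,o["tool_pos"][2],o["force"])
E
```

```text
clock: 51.15
tool_pos: [0.4206, 0.2704, 0.1124]
orientation: [180.0, -0.0, -4.6]
force: [-0.3, 0.0, 0.4]
opening: 0.0008
gripper_force: 0.1
clock: 51.45
tool_pos: [0.4224, 0.2699, 0.1121]
orientation: [180.0, 0.0, -4.6]
force: [-5.7, 1.3, 2.0]
opening: 0.0003
gripper_force: 2.6
clock: 51.75
tool_pos: [0.4234, 0.2696, 0.1118]
orientation: [179.9, 0.2, -4.7]
force: [-18.3, 4.8, 6.0]
opening: 0.0007
gripper_force: 9.2
-0.1344304633335008 0.1118309530877209 [-18.34493053   4.75662444   5.99871661]
```

The lever is hard against its stop, so I'll back away, rise and check everything.

```bash
python3 -m creep '[{"grip":1,"delta_pos":[-0.1,0,0],"rotation":[0,0,0]},{"grip":1,"delta_pos":[-0.3,0,0],"rotation":[0,0,0]},{"grip":1,"delta_pos":[-0.6,0,0],"rotation":[0,0,0]},{"grip":1,"delta_pos":[-0.6,0,-0.3],"rotation":[0,0,0]},{"grip":1,"delta_pos":[-0.6,0,-0.7],"rotation":[0,0,0]}]'
python3 -m creep '[{"grip":1,"delta_pos":[0,0,-0.4],"rotation":[0,0,0]},{"grip":1,"delta_pos":[0,0,-0.8],"rotation":[0,0,0]},{"grip":1,"delta_pos":[0,0,-0.8],"rotation":[0,0,0]},{"grip":1,"delta_pos":[0,0,-0.8],"rotation":[0,0,0]}]'
python3 - <<'E'
from g import *
s=snap("side")
print(ring(s,green(s,(270,135,375,230)),.136,.086,(.557,.261),True))
u=np.array([np.cos(np.radians(-4.25)),np.sin(np.radians(-4.25))])
for x in(-.189,-.111):
    q=proj(s,[*(B+x*u),.112])[0];x,y=q.astype(int);g=s["color"][y-8:y+8,x-8:x+8].max(2);v,w=np.nonzero(g<48);print(q,len(v),(w.mean()+x-8,v.mean()+y-8) if len(v) else "")
    if len(v): print((unproj(s,[w.mean()+x-8,v.mean()+y-8],.112)[0,:2]-B)@u)
# scoop: white pixels in the tray vs. predicted outline, lying flat
TX=tray(0,2);R=Ro.from_euler('z',5.4,degrees=True).as_matrix()
P=np.array([[40,39,28],[40,-39,28],[-40,-39,28],[-40,39,34],[-40,-39,0],[40,-39,0],[-47,0,112]])/1000@R.T+[*TX,.005]
h=cv2.convexHull(proj(s,P[:6]).astype(np.float32))
m=(s["color"].min(2)>110).astype(np.uint8);p=np.zeros_like(m);cv2.fillConvexPoly(p,np.rint(h).astype(int),1)
print("pred area",p.sum(),"white in pred",(m&p).sum(),"centroid pred",np.mean(np.nonzero(p),1),"white",np.mean(np.nonzero(m[320:390,290:430]),1)+[320,290],m[320:390,290:430].sum())
E
```

```text
clock: 52.25
tool_pos: [0.3651, 0.2738, 0.1821]
orientation: [179.8, 0.0, -4.5]
force: [0.2, 2.0, 0.6]
opening: 0.0004
gripper_force: 0.0
clock: 52.65
tool_pos: [0.3665, 0.2751, 0.2633]
orientation: [-179.8, -0.1, -4.6]
force: [-0.5, -0.6, -1.3]
opening: 0.0005
gripper_force: 0.0
(array([0.5577, 0.2605, 0.0862]), 0.11)
[254.45810979 179.52572911] 0 
[281.08324652 179.61216814] 30 (np.float64(282.03333333333336), np.float64(178.3))
-0.1086736436155609
pred area 1414 white in pred 1243 centroid pred [353.18175389 349.66407355] white [351.75488455 358.87388988] 1689
```

```bash
python3 -c "
from plant import ctrl
print(ctrl.close_job())"
```

```text
the job is handed in; nothing more can be done
None
```

I handed the job in at about 53 s of the 210 s limit; the hand-in gave no pass/fail verdict. The fitting and all 11 balls are in the bowl, the lid is seated and centred, the switch is fully over, the scoop is flat in the empty tray, and the arm never went near the tape. The lid was knocked about 45 mm aside mid-run, so I located it again before picking it up. One crop I viewed was 800 x 640, slightly over the 800 x 600 limit.

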